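# Read a tag on the turning reagent carousel

### The job

The particle reagents on the carousel must be kept moving so that they do not settle: set the carousel turning gently (its black crossbar is there for that), about one turn in eight seconds, and let go so that it coasts by itself. Take the tag reader out of its dock and, while the carousel still turns, travel with the bottle that has the red cap, holding the reader upright with its head centred over the cap and about 25 mm above it for five seconds on end, until the tag is read; the reader must not touch the carousel and the robot must not touch the bottles. Then put the reader back fully home in its dock and let go; the carousel may go on coasting, and everything else on the bench stays where it is.

Things in the scene. Friction and masses are not known exactly. Their poses are not given: they have to be found in the camera images.
- stand: Fixed white stand of the reagent carousel, a round foot 190 mm across and 43 mm high. Origin: centre of its underside on the bench (z = 0), on the vertical turning axis of the carousel. Its place on the bench differs from run to run.
- carousel (a joint): Turning angle in rad, growing anticlockwise seen from above; no stops, any start. The carousel: a 296 mm round plate (z = 45 to 52 mm) carrying bottles and crossbar on a ball bearing, no motor. Moment of inertia 0.013 kg m2 nominal (+-30 %), bearing drag 0.00045 N m per rad/s and no other friction: left alone, its speed falls to about a third in 28 s (20 to 37 s).
- bottles: Six amber bottles clipped into the carousel, 60 degrees apart on a circle of 108 mm radius, turning with it. 39 mm diameter, caps 34 mm diameter and 19 mm high, cap tops 118 mm above the bench. Five caps are white, one red. Origin: on the turning axis, 45 mm above the bench; x points to the red-capped bottle, z up.
- red_cap (a point): Centre of the top face of the red cap (34 mm diameter), 118 mm above the bench, 108 mm from the turning axis; moves with the carousel.
- handle: Black crossbar in the middle of the carousel, by which it is turned: a level bar 110 mm long, 16 mm wide, 30 mm high (z = 135 to 165 mm above the bench, higher than the caps) on a central post 22 mm thick. Origin: centre of the bar, on the turning axis. Its x lies along the bar and points towards the red-capped bottle, z up. It turns with the carousel.
- reader: Handheld tag reader, loose, 190 g, upright in the dock: a blue round head at the bottom (44 mm diameter, 30 mm high, lowest 5 mm bevelled to 35 mm), above it a straight white handle with a black rubber zone, 24 mm (its x) by 30 mm (its y), up to 152 mm above the bottom. Origin: centre of the head's underside, the reading face; z points up the handle.
- reader_grip (a point): Where to grip the reader: on the handle's axis, in the middle of the black rubber zone, 115 mm above the reading face (126 mm above the bench in the dock). Grip across the 30 mm (its y) or the 24 mm (its x).
- dock: Fixed grey charging dock of the reader: an open square cup with 54 mm inside width, 5 mm walls and rim 36 mm above the bench, on a foot plate. Origin: centre of the cup on the bench, z up. Place and yaw differ from run to run.
- dock_floor (a point): Centre of the inner floor of the dock's cup, 11 mm above the bench; the reading face stands on it when the reader is fully home.
- amber_jar: Bystander: closed amber jar, 60 mm diameter, 85 mm high. Origin: centre of its underside.
- white_pot: Bystander: closed white sample pot, 46 mm diameter, 65 mm high. Origin: centre of its underside.
- slide_tray: Bystander: white tray with microscope slides on edge, 100 by 200 mm, 30 mm high. Origin: centre of its underside.
There are look-alikes about, which are no part of the job. What is shaped like the reader but brown, turquoise or yellow is not meant.

How it is judged:
By the outcome, as a careful person would: the job done as asked, in the order asked, and still so for the second after the job is handed in, with the robot touching nothing.
It also fails if it takes over 72 s, if anything falls off the work surface, if the arm or the gripper's body presses on something with over 40 N, if the wrist force passes 120 N, or if a joint passes its speed limit or range.

### The arm

A 7-joint arm with a two-finger parallel gripper is mounted at the origin on the work surface. World frame = base frame: x ahead of the robot, y to its left, z up, the work surface at z = 0. Lengths are in m, angles in rad, forces in N, time in s.
With the tool pointing down it reaches from about 0.425 to 0.925 m from the base axis. Payload 6.8 kg.
Tool frame: the origin (TCP) lies at the very end of the fingers, on their centre line; the grasp point (between the pads) lies bot.grip_depth behind it (bot.grip_depth is the distance from the TCP to the grasp point, in m); z points along the fingers, y is the line along which they close (so a half turn about z gives the same grasp; the last joint's range is limited). The gripper opens to 85 mm and grips with 20 to 120 N. Pads are 22 mm wide; open, the fingers measure 114 mm over their backs; the gripper's body (76 mm by 85 mm) begins 54 mm behind the grasp point. The pads swing forward as they close: fully open they stand 13 mm farther back than shut.
Start: joints at [-1.209, 0.477, 0.022, 1.555, -0.011, 1.109, -0.083], TCP at [0.306, 0.602, 0.209] pointing down, gripper open.
Joint ranges: [-2.96, 2.96], [-0.34, 2.1], [-1.41, 1.46], [0.24, 2.44], [-1.37, 4.51], [0.17, 1.92], [-2.96, 2.96]. Speed limits (rad/s): [2.39, 2.39, 3.14, 3.14, 3.14, 3.14, 3.14].

### API

Orientations are given as a unit quaternion [w, x, y, z].
In Python, from station import bot gives the robot as it stands.
- The arm moves only by the tool send_rows, never from a script. Its arguments are lists of equal length, an entry for each row: "slide": the shift along the tool's x, y, z in mm, a list of three; "roll": the turn about the tool's z in degrees; "claw": the opening, from 0 (shut) to 1 (fully open). A call has exactly 8 rows; each row is the pose to reach, as a shift and turn from the pose commanded when the call began, along the tool's axes at that moment; what a row does not reach only later rows make up. A row lasts 1/12 s, in which the tool goes at most 41.7 mm and 7.16 degrees, less where a joint would pass 70% of its speed; a pose out of reach is approached as far as the arm can. A call with a gripper value outside its range is refused whole. The fingers move at their own pace and stop on an object; "force" is the grip in N (left out, the last holds). Time passes only in rows, so rows that repeat a pose let the fingers close, or fill a call up. It gives the time, the measured TCP pose, the force, the opening and the grip force at its end, in the units of the state.
- bot.get_obs(): the state, without advancing time (a new reading comes with each control period).
- bot.read_camera(name): name is "scene" or "top" or "wrist"; returns the picture (384x512x3 uint8, red, green, blue); there is no depth.
- bot.camera_model(name): a dict with "camera_matrix" (3x3 intrinsics, pixels), "camera_from_world" (4x4, takes a point from world to camera coordinates). Camera axes: x right, y down, z forward; pixel columns grow to the right and rows downward; lengths in m; the calibration is good to about 2 mm. A picture is of the moment at which its call begins: read the wrist's pose just before it. camera_model takes no time and is no camera call; for the wrist camera it gives the pose at the moment of the call.
- bot.hand_in(): hands the job in; it is judged then, once.
The state is a dict: "t": time; "q": joint angles; "joint_vel": joint speeds; "joint_torque": joint torques, N m; "eef_pos": TCP position; "tool_rot": TCP orientation; "contact_force": force on the tool from outside, world axes, zero at the start; "torque": the same for the moment, N m; "gripper_width": opening from 0.0 (shut) to 1.0 (fully open); "grasp_force": force on a finger pad.
Only numpy, scipy, OpenCV 4.12 (cv2) and the standard library are available. Lean on these libraries where they do the work, as an engineer would, in place of code of your own. Each camera call takes 0.05 s, during which the arm holds its last target. There are 200 camera calls.

## Working session

There is one attempt and no reset: what is moved stays moved. The work goes in short steps, Python scripts to look and compute and a tool call to move; the robot and the scene stay as the last step left them, time stands still between calls to the robot, and variables do not carry over. Pictures are saved under pics/ and viewed, at most 10 in all, crops included, and the job is handed in when it is done.

Besides the shell and the picture viewer there is one more tool, called after ">>>" as name([rows], argument=value, ...), one row to a line, values as JSON. send_rows: Moves the arm, as the interface text tells. Its arguments: {"type":"object","properties":{"slide":{"type":"array","items":{"type":"array","items":{"type":"number"}}},"roll":{"type":"array","items":{"type":"number"}},"claw":{"type":"array","items":{"type":"number"}},"force":{"type":"number"}},"required":["slide","roll","claw"]}

```bash
ls; mkdir -p pics; python3 - <<'E'
from station import bot
import cv2,numpy as np
np.set_printoptions(precision=4,suppress=True)
for n in("top","scene"):
    im=bot.read_camera(n); cv2.imwrite(f"pics/{n}0.png",cv2.resize(im[:,:,::-1],None,fx=1.5,fy=1.5,interpolation=cv2.INTER_CUBIC))
    m=bot.camera_model(n); print(n,m["camera_matrix"],m["camera_from_world"])
print(bot.get_obs(),bot.grip_depth)
E
```

```text
pics
top [[366.4012   0.     259.9756]
 [  0.     366.4012 195.2496]
 [  0.       0.       1.    ]] [[ 0.0131 -0.9999 -0.0089  0.043 ]
 [-0.9928 -0.012  -0.1196  0.4896]
 [ 0.1194  0.0104 -0.9928  1.3648]
 [ 0.      0.      0.      1.    ]]
scene [[485.5191   0.     252.8516]
 [  0.     485.5191 188.4835]
 [  0.       0.       1.    ]] [[-0.0555  0.9985 -0.0031 -0.0175]
 [ 0.8079  0.0431 -0.5877 -0.3522]
 [-0.5866 -0.0351 -0.8091  1.9608]
 [ 0.      0.      0.      1.    ]]
{'t': 0.1, 'q': array([-1.2091,  0.4777,  0.0223,  1.5563, -0.0115,  1.1093, -0.0831]), 'joint_vel': array([ 0.0007, -0.0014,  0.0021, -0.0014, -0.0002,  0.0029,  0.0006]), 'joint_torque': array([  0.0047, -59.7753,   1.6139, -28.1953,   0.0129,   0.0051,
        -0.    ]), 'eef_pos': array([0.3053, 0.6014, 0.2082]), 'tool_rot': array([-0.0001,  0.2327,  0.9725, -0.0008]), 'contact_force': array([-0.7766,  0.0927, -0.1075]), 'torque': array([ 0.0354, -0.0157, -0.0132]), 'grasp_force': 0.0, 'gripper_width': 0.9984892077834133} 0.0187
```

View pics/top0.png

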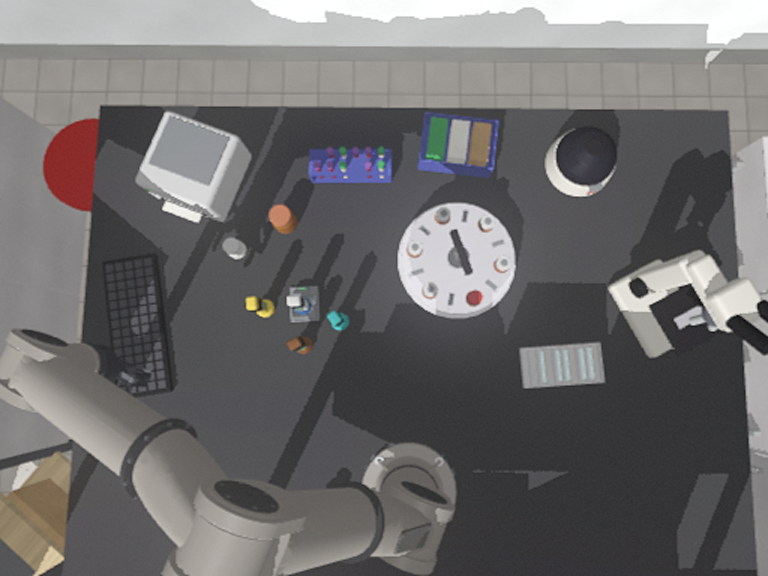

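View pics/scene0.png

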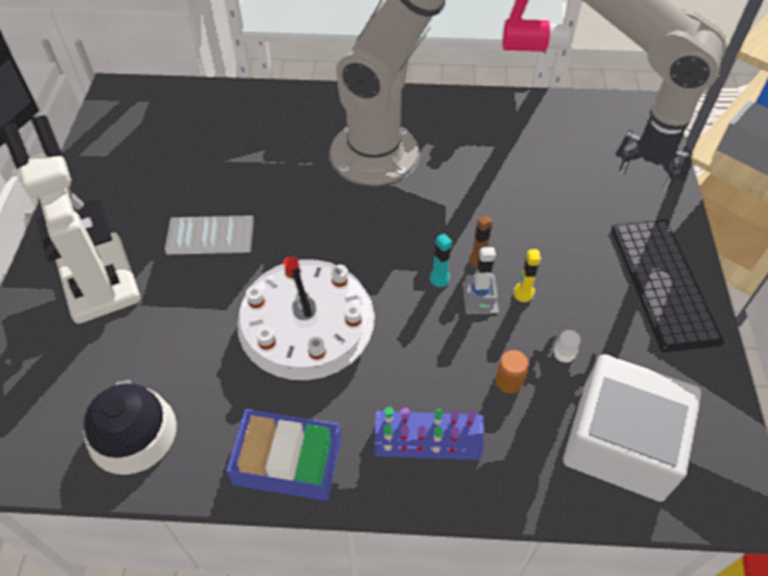

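The top view shows the carousel centred near (457,258), its red cap at (474,298), and the dock with the white/blue reader near (303,304), all in 1.5x pixels. Yellow, turquoise and brown decoys surround the dock. Next I'll enlarge crops.

```bash
python3 - <<'E'
from station import bot
import cv2,numpy as np
t=bot.read_camera("top")[:,:,::-1]; s=bot.read_camera("scene")[:,:,::-1]
np.savez("im0.npz",t=t,s=s)
def c(im,x,y,w,h,f): 
    return cv2.resize(im[y:y+h,x:x+w],None,fx=f,fy=f,interpolation=cv2.INTER_CUBIC)
# dock: top x0=180,y0=180 f=8 (50x37) ; scene x0=290,y0=155, f=8 ; carousel top x0=260,y0=130,100x75 f=4; scene 150,165 f=4
A=np.hstack([c(t,180,182,50,37,8),c(s,298,160,50,37,8)])
A=cv2.resize(A,(800,300)) if A.shape[0]!=300 else A
A=np.hstack([c(t,180,182,50,37,8),c(s,298,160,50,50,8)[:296]])
B=np.hstack([c(t,255,130,100,75,4),c(s,155,165,100,75,4)])
cv2.imwrite("pics/crop1.png",np.vstack([A,B]))
E
```

```text
(no output)
```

View pics/crop1.png

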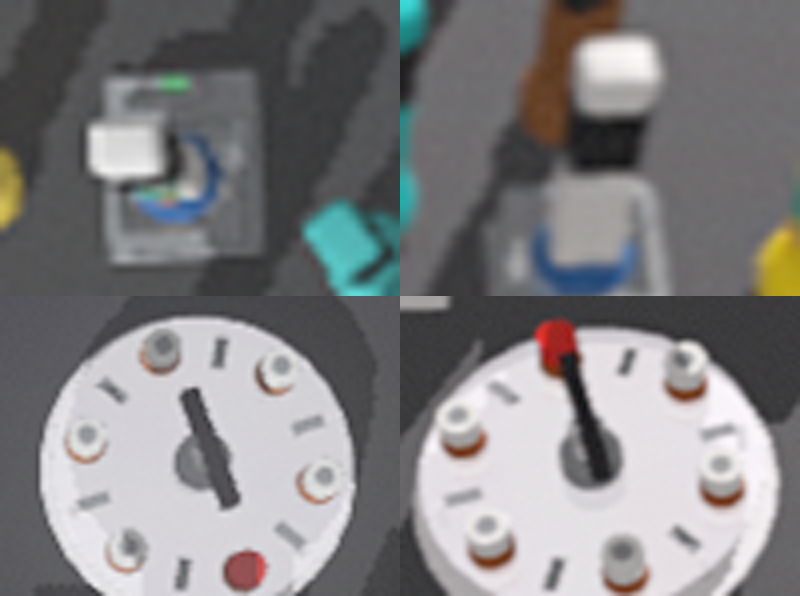

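```bash
cat > h.py <<'E'
from station import bot
import numpy as np, cv2
from scipy.optimize import least_squares
from scipy.spatial.transform import Rotation as R
np.set_printoptions(precision=4,suppress=True)
def proj(m,P):
    P=np.atleast_2d(P); T=m["camera_from_world"]; c=P@T[:3,:3].T+T[:3,3]
    p=c@m["camera_matrix"].T; return p[:,:2]/p[:,2:]
def ray(m,uv,z):
    T=m["camera_from_world"]; Ri=T[:3,:3].T; o=-Ri@T[:3,3]
    d=Ri@np.linalg.solve(m["camera_matrix"],np.array([*uv,1.])); return (o+d*(z-o[2])/d[2])[:2]
def rot(o=None):
    q=(o or bot.get_obs())["tool_rot"]; return R.from_quat(np.r_[q[1:],q[0]])
E
python3 - <<'E'
from h import *
T,S=bot.camera_model("top"),bot.camera_model("scene")
tp=np.array([(245,569),(320,480),(277,371),(161,350),(87,438),(127,548)])*1.
tp=np.c_[255+tp[:,0]/4,130+(tp[:,1]-296)/4]
sp=np.array([(557,330),(686,355),(722,467),(624,550),(487,524),(459,417)])*1.
# order in scene chosen: test both directions
sp=np.c_[155+(sp[:,0]-400)/4,165+(sp[:,1]-296)/4]
k=np.arange(6)*np.pi/3
def pts(p): return np.c_[p[0]+.108*np.cos(p[2]+k),p[1]+.108*np.sin(p[2]+k),0*k+.118]
for name,f in (("t",lambda p:(proj(T,pts(p))-tp).ravel()),):
    for a in(3,0,1.5,-1.5):
        r=least_squares(f,[.6,0,a]);print(name,r.x,r.cost)
for o in(1,-1):
    f=lambda p:(proj(S,pts(p))-np.r_[sp[:1],sp[1:][::o]]).ravel()
    r=least_squares(f,[.6,0,3.]);print("s",o,r.x,r.cost)
tu=lambda u,v:(180+u/8,182+v/8); su=lambda u,v:(298+(u-400)/8,160+v/8)
print("reader top",ray(T,tu(125,151),.163),ray(S,su(618,70),.163))
print("dock rim corners t",[ray(T,tu(*c),.036) for c in((108,75),(258,70),(262,255),(110,262))])
print("bar",[ray(T,(255+u/4,130+(v-296)/4),.165) for u,v in((190,395),(230,500))])
t15=lambda u,v:(u/1.5,v/1.5)
for n,a,b in(("yel",(252,302),(533,257)),("turq",(335,317),(444,242)),("brown",(294,345),(484,222))):
    print(n,ray(T,t15(*a),.152),ray(S,t15(*b),.152))
print("jar,pot",ray(T,t15(282,215),.085),ray(T,t15(234,243),.065))
E
```

```text
t [ 0.5692 -0.1146  3.4983] 1.1054070076338591
t [ 0.5692 -0.1146 -2.7849] 1.1054070076350122
t [ 0.5692 -0.1146  3.4983] 1.1054070076338476
t [ 0.5692 -0.1146 -2.7849] 1.1054070076338978
s 1 [ 0.5661 -0.1115  0.1383] 4802.4516583159675
s -1 [ 0.5748 -0.1098  3.4996] 1.7632111254663012
reader top [0.4509 0.2687] [0.462  0.2749]
dock rim corners t [array([0.5001, 0.3018]), array([0.5033, 0.2305]), array([0.4154, 0.2261]), array([0.4112, 0.2977])]
bar [array([ 0.6163, -0.0982]), array([ 0.5244, -0.1326])]
yel [0.4492 0.3667] [0.4587 0.3723]
turq [0.4169 0.1737] [0.4274 0.1824]
brown [0.3515 0.266 ] [0.3656 0.2707]
jar,pot [0.6738 0.3191] [0.6059 0.4412]
```

The crops show the reader's white top at (125,151) in the dock crop and the red cap at (245,569). Fitting the caps puts the carousel axis near (0.572, -0.112) with the red cap at 200°. I'll move over the crossbar.

>>> send_rows([
  [-560,-516,-12],
  [-560,-516,-12],
  [-560,-516,-12],
  [-560,-516,-12],
  [-560,-516,-12],
  [-560,-516,-12],
  [-560,-516,-12],
  [-560,-516,-12],
], roll=[132,132,132,132,132,132,132,132], claw=[1,1,1,1,1,1,1,1])

```text
t: 0.87
eef_pos: [0.4221, 0.2875, 0.2144]
tool_rot: [-0.0, 0.673, 0.74, 0.0]
contact_force: [0.8, 0.2, 0.3]
gripper_width: 1.0
grasp_force: 0.0
```

```bash
cat >> h.py <<'E'
def go(x,y,z,yaw,o=None):
    "print slide/roll to bring TCP to x,y,z with tool y at yaw deg (mod 180)"
    o=o or bot.get_obs(); r=rot(o); d=r.inv().apply(np.array([x,y,z])-o["eef_pos"])*1e3
    ty=r.apply([0,1,0]); a=np.degrees(np.arctan2(ty[1],ty[0]))
    print("t",o["t"],"pos",o["eef_pos"],"q7",o["q"][6],"tooly",a,"slide",d,"roll",a-yaw)
E
python3 -c "
from h import *
go(.5716,-.1123,.21,-69.5)"
```

```text
t 0.8667 pos [0.4221 0.2875 0.2144] q7 -0.5491660836009465 tooly 5.43732637784724 slide [-412.2082  110.9195    4.2081] roll 74.93732637784724
```

>>> send_rows([
  [-412,111,4],
  [-412,111,4],
  [-412,111,4],
  [-412,111,4],
  [-412,111,4],
  [-412,111,4],
  [-412,111,4],
  [-412,111,4],
], roll=[75,75,75,75,75,75,75,75], claw=[1,1,1,1,1,1,1,1])

```text
t: 1.53
eef_pos: [0.5409, -0.0238, 0.2113]
tool_rot: [-0.0, 0.945, 0.327, 0.0]
contact_force: [1.2, -0.0, 0.2]
gripper_width: 1.001
grasp_force: 0.0
```

```bash
python3 -c "
from h import *
go(.5716,-.1123,.21,-69.5)"
```

```text
t 1.5333 pos [ 0.5409 -0.0238  0.2113] q7 -0.7654157369755017 tooly -51.84046640334193 slide [-30.5531  88.6079   1.319 ] roll 17.659533596658072
```

>>> send_rows([
  [-30,88,1],
  [-30,88,1],
  [-30,88,1],
  [-30,88,1],
  [-30,88,1],
  [-30,88,1],
  [-30,88,1],
  [-30,88,1],
], roll=[17.7,17.7,17.7,17.7,17.7,17.7,17.7,17.7], claw=[1,1,1,1,1,1,1,1])

```text
t: 2.2
eef_pos: [0.5718, -0.1077, 0.2101]
tool_rot: [-0.001, 0.983, 0.182, 0.0]
contact_force: [-0.2, -0.3, -0.6]
gripper_width: 0.999
grasp_force: 0.0
```

```bash
python3 - <<'E'
from h import *
go(.5716,-.1123,.14,-69.5)
m=bot.camera_model("wrist"); im=bot.read_camera("wrist")[:,:,::-1]
np.save("w1.npy",im)
T=m["camera_from_world"];print(T,m["camera_matrix"],-T[:3,:3].T@T[:3,3])
print(proj(m,[[.5716,-.1123,.165],[.5716+.055*np.cos(.358),-.1123+.055*np.sin(.358),.165],[.5716-.055*np.cos(.358),-.1123-.055*np.sin(.358),.165]]))
cv2.imwrite("pics/w1.png",cv2.resize(im,None,fx=1.5,fy=1.5,interpolation=cv2.INTER_CUBIC))
E
```

```text
t 2.2 pos [ 0.5718 -0.1077  0.2101] q7 -0.8418065323240693 tooly -69.02081245855749 slide [-1.8465  4.3231 70.084 ] roll 0.4791875414425135
[[ 0.3581 -0.9337 -0.0029 -0.3052]
 [-0.8836 -0.3399  0.3221  0.4258]
 [-0.3018 -0.1128 -0.9467  0.5414]
 [ 0.      0.      0.      1.    ]] [[317.2781   0.     252.0787]
 [  0.     317.2781 194.2855]
 [  0.       0.       1.    ]] [ 0.6489 -0.0792  0.3745]
[[257.4615 211.2137]
 [258.609  133.1119]
 [256.4813 277.9314]]
```

View pics/w1.png

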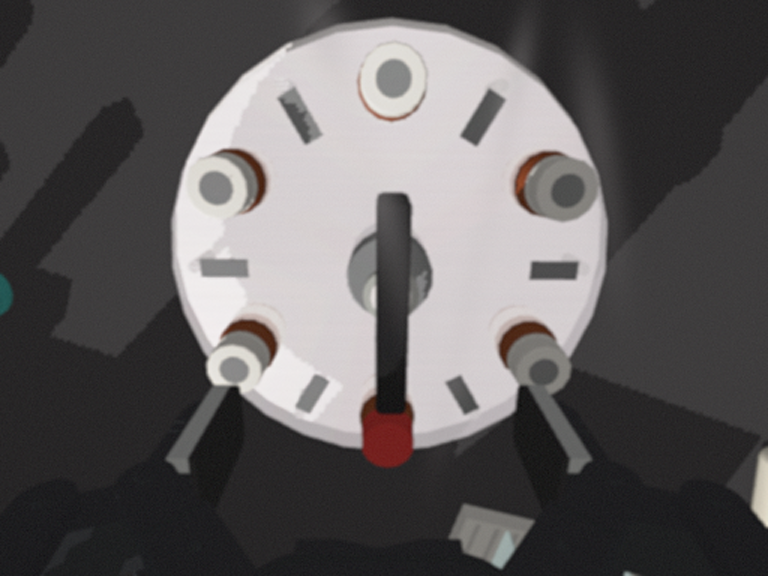

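The wrist view shows the bar from (394,193) to (392,410), the white cap tops at (393,77), (216,187), (569,190), (234,370) and (543,372), and the red cap at (387,445).

```bash
python3 - <<'E'
from h import *
m=bot.camera_model("wrist")
w=(np.array([(393,77),(216,187),(569,190),(234,370),(543,372)])+.5)/1.5-.5
k=np.array([3,4,2,5,1])
for s in(1,-1):
    pts=lambda p:np.c_[p[0]+.108*np.cos(p[2]+s*k*np.pi/3),p[1]+.108*np.sin(p[2]+s*k*np.pi/3),0*k+.118]
    r=least_squares(lambda p:(proj(m,pts(p))-w).ravel(),[.5716,-.1123,3.5]);print(r.x,r.cost,r.fun)
    c=r.x
    if r.cost<50: go(c[0],c[1],.14,np.degrees(c[2])-270)
    print(proj(m,[[c[0]+q*np.cos(c[2]),c[1]+q*np.sin(c[2]),.165] for q in(-.055,.055)])*1.5)
E
```

```text
[ 0.573  -0.115   3.4997] 0.6466838487033025 [ 0.4361  0.3151 -0.3363  0.1374 -0.5447  0.0208 -0.0891 -0.4818  0.559
 -0.1492]
t 2.25 pos [ 0.5718 -0.1079  0.2102] q7 -0.8418856172549112 tooly -69.05259156765567 slide [-1.4459  7.1101 70.1568] roll 0.4310057414300843
[[394.2115 198.6497]
 [390.2353 416.1049]]
[ 0.594  -0.1068  0.3795] 58518.63363544364 [  -1.1955  225.6868   10.7221  100.7704  -12.5812   96.3143  -17.0055
 -148.8015   19.0958 -153.6269]
[[392.5688 376.8971]
 [391.5024 144.6494]]
```

>>> send_rows([
  [-2,5,30],
  [-2,5,70],
  [-2,5,70],
  [-2,5,70],
  [-2,5,70],
  [-2,5,70],
  [-2,5,70],
  [-2,5,70],
], roll=[0.4,0.4,0.4,0.4,0.4,0.4,0.4,0.4], claw=[1,1,1,0.5,0.5,0.5,0.5,0.5], force=20)

```text
t: 2.92
eef_pos: [0.5727, -0.1149, 0.1416]
tool_rot: [0.0, 0.984, 0.177, 0.001]
contact_force: [0.5, 0.8, 0.1]
gripper_width: 0.499
grasp_force: 0.0
```

```bash
python3 -c "
from h import *
go(.572,-.1135,.14,-69.5)
o=bot.get_obs();print(o['gripper_width'],o['contact_force'])"
```

```text
t 2.9167 pos [ 0.5727 -0.1149  0.1416] q7 -0.7784081066066564 tooly -69.59956037634065 slide [-0.2114 -1.5573  1.6119] roll -0.09956037634064785
0.49907583237530306 [0.5445 0.7939 0.0575]
```

>>> send_rows([
  [0,-1,1],
  [0,-1,1],
  [0,-1,1],
  [0,-1,1],
  [0,-1,1],
  [0,-1,1],
  [0,-1,1],
  [0,-1,1],
], roll=[0,0,0,0,0,0,0,0], claw=[0,0,0,0,0,0,0,0])

```text
t: 3.58
eef_pos: [0.5719, -0.1146, 0.1396]
tool_rot: [0.0, 0.984, 0.177, 0.0]
contact_force: [1.4, -2.6, 4.7]
gripper_width: 0.172
grasp_force: 23.0
```

```bash
python3 -c "
from h import *
go(.572,-.1135,.14,-69.5)
o=bot.get_obs();print(o['gripper_width'],o['contact_force'],o['torque'],o['q'])"
```

```text
t 3.5833 pos [ 0.5719 -0.1146  0.1396] q7 -0.7789626200380282 tooly -69.63282425325937 slide [ 0.4561 -0.9552 -0.4474] roll -0.13282425325937197
0.171932665591137 [ 1.4024 -2.585   4.6942] [-0.7364 -0.2441  0.0239] [-0.421   0.4756  0.6798  1.8824 -0.3721  0.9116 -0.779 ]
```

>>> send_rows([
  [0,0,0],
  [0,0,0],
  [0,0,0],
  [0,0,0],
  [0,0,0],
  [0,0,0],
  [0,0,0],
  [0,0,0],
], roll=[-0.5,-1.5,-3,-5,-7.5,-10.5,-14,-17.75], claw=[0,0,0,0,0,0,0,0])

```text
t: 4.25
eef_pos: [0.5722, -0.1149, 0.1396]
tool_rot: [0.001, 0.945, 0.328, 0.001]
contact_force: [2.1, -4.6, 3.9]
gripper_width: 0.172
grasp_force: 22.9
```

>>> send_rows([
  [0,0,0],
  [0,0,0],
  [0,0,0],
  [0,0,0],
  [0,0,0],
  [0,0,0],
  [0,0,0],
  [0,0,0],
], roll=[-3.75,-7.5,-11.25,-15,-18.75,-22.5,-26.25,-30], claw=[0,0,0,0,0.5,0.5,0.5,0.5])

```text
t: 4.92
eef_pos: [0.5704, -0.1127, 0.1382]
tool_rot: [-0.001, 0.827, 0.562, -0.001]
contact_force: [0.2, 0.6, -0.4]
gripper_width: 0.498
grasp_force: 0.0
```

>>> send_rows([
  [0,0,0],
  [0,0,0],
  [0,0,-5],
  [0,0,-20],
  [0,0,-45],
  [0,0,-80],
  [0,0,-110],
  [0,0,-120],
], roll=[-3.75,-7.5,-11.25,-15,-18.75,-22.5,-26.25,-30], claw=[0.8,0.8,0.8,0.8,0.8,0.8,0.8,0.8])

```text
t: 5.58
eef_pos: [0.5727, -0.1134, 0.2631]
tool_rot: [0.001, 0.654, 0.757, 0.002]
contact_force: [0.6, -0.6, 1.5]
gripper_width: 0.799
grasp_force: 0.0
```

```bash
cat >> h.py <<'E'
C0=np.array([.5725,-.1145])
def red(name="top",save=None):
    "carousel angle from red blob vs projected red cap"
    im=bot.read_camera(name); t=bot.get_obs()["t"]-.05; m=bot.camera_model(name)
    h=cv2.cvtColor(im,cv2.COLOR_RGB2HSV); mk=(((h[...,0]<6)|(h[...,0]>174))&(h[...,1]>140)&(h[...,2]>70)).astype(np.uint8)
    b=proj(m,[[C0[0]+a*.16,C0[1]+c*.16,.11] for a in(-1,1) for c in(-1,1)])
    x0,y0=np.maximum(b.min(0).astype(int),0);x1,y1=b.max(0).astype(int)
    z=np.zeros_like(mk);z[y0:y1,x0:x1]=mk[y0:y1,x0:x1]
    n,l,s,c=cv2.connectedComponentsWithStats(z)
    if save is not None: np.save(save,im)
    if n<2: return t,None,0
    i=1+s[1:,4].argmax(); p=ray(m,c[i],.113)
    return t,p,s[i,4]
E
python3 - <<'E'
from h import *
print(red("top","t1.npy")); print(red("scene","s1.npy"))
go(.456,.272,.21,90)
o=bot.get_obs();print(o['gripper_width'],o['contact_force'])
E
```

```text
(5.5833, None, 0)
(5.6333, array([ 0.5989, -0.2165]), np.int32(84))
t 5.6833 pos [ 0.5722 -0.1132  0.261 ] q7 0.34828831109367 tooly 8.254374806940872 slide [397.8822 -59.8728  51.094 ] roll -81.74562519305913
0.8012173191797194 [0.5813 0.0695 0.5786]
```

>>> send_rows([
  [398,-60,31],
  [398,-60,31],
  [398,-60,31],
  [398,-60,31],
  [398,-60,31],
  [398,-60,31],
  [398,-60,31],
  [398,-60,31],
], roll=[8,8,8,8,8,8,8,8], claw=[0.7,0.7,0.7,0.7,0.7,0.7,0.7,0.7])

```text
t: 6.35
eef_pos: [0.4741, 0.2027, 0.2318]
tool_rot: [-0.001, 0.707, 0.708, -0.002]
contact_force: [0.7, -0.0, -0.5]
gripper_width: 0.696
grasp_force: 0.0
```

```bash
python3 - <<'E'
from h import *
go(.456,.271,.23,0)
print(red("top","t2.npy")); print(red("scene","s2.npy"))
E
```

```text
t 6.35 pos [0.4741 0.2027 0.2318] q7 -0.47456326847585883 tooly 0.07149447125947965 slide [ 68.3642 -18.0289   1.7349] roll 0.07149447125947965
(6.3500000000000005, array([ 0.6443, -0.187 ]), np.int32(23))
(6.4, array([ 0.6536, -0.1893]), np.int32(88))
```

>>> send_rows([
  [34,-9,1],
  [68,-18,2],
  [68,-18,2],
  [68,-18,2],
  [68,-18,2],
  [68,-18,2],
  [68,-18,2],
  [68,-18,2],
], roll=[0,0,0,0,0,0,0,0], claw=[0.7,0.7,0.7,0.7,0.7,0.7,0.7,0.7])

```text
t: 7.12
eef_pos: [0.459, 0.2678, 0.2317]
tool_rot: [0.0, 0.707, 0.707, -0.0]
contact_force: [-0.3, 0.1, -0.6]
gripper_width: 0.7
grasp_force: 0.0
```

```bash
python3 - <<'E'
from h import *
go(.456,.271,.107,0)
m=bot.camera_model("wrist"); im=bot.read_camera("wrist")[:,:,::-1]
np.savez("w2.npz",im=im,**m)
print(proj(m,[[.456,.271,.163],[.457,.266,.036]])*1.5)
cv2.imwrite("pics/w2.png",cv2.resize(im,None,fx=1.5,fy=1.5,interpolation=cv2.INTER_CUBIC))
print(red("top")); print(red("scene","s3.npy"))
E
```

```text
t 7.1167 pos [0.459  0.2678 0.2317] q7 -0.6019843516986584 tooly 0.01774492398591708 slide [  3.2365  -2.9828 124.6503] roll 0.01774492398591708
[[373.5519 291.0721]
 [376.5711 244.6186]]
(7.1667000000000005, array([ 0.678, -0.139]), np.int32(47))
(7.2167, array([ 0.6855, -0.1345]), np.int32(93))
```

View pics/w2.png

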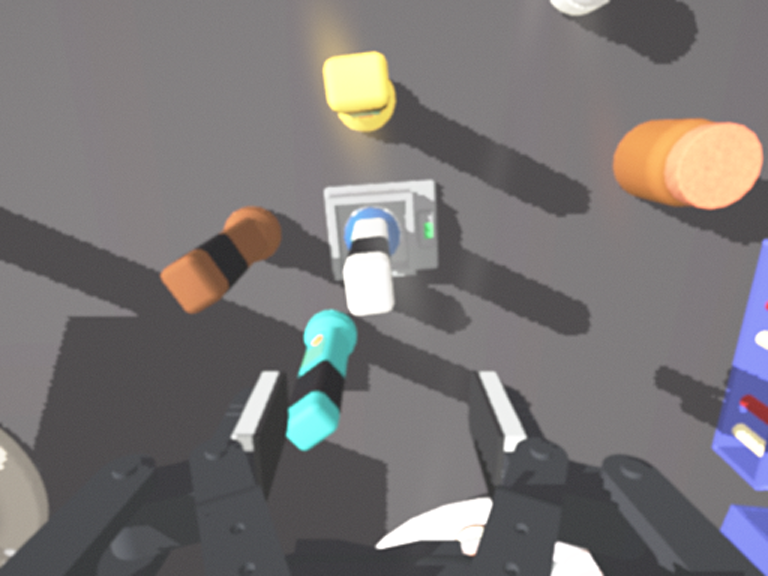

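The wrist view shows the reader's top face centred at about (370,285), the dock's outer corners at (326,188), (435,181), (437,268) and (333,278), and a dock yaw of about +4°.

```bash
python3 - <<'E'
from h import *
d=np.load("w2.npz"); m={k:d[k] for k in("camera_matrix","camera_from_world")}
w=lambda u,v:((u+.5)/1.5-.5,(v+.5)/1.5-.5)
P=[ray(m,w(*c),.163) for c in((345,260),(389,258),(393,308),(352,312))]; print(np.array(P),np.mean(P,0))
D=np.array([ray(m,w(*c),.036) for c in((326,188),(410,190),(333,278))]);print(D)
go(*ray(m,w(370,285),.163),.107,3.5)
im=cv2.resize(d["im"][110:215,205:305],(800,840),interpolation=cv2.INTER_CUBIC)[:600]
cv2.imwrite("pics/w2c.png",im)
E
```

```text
[[0.4415 0.2877]
 [0.4637 0.2888]
 [0.466  0.2618]
 [0.4445 0.2595]] [0.4539 0.2745]
[[0.4192 0.3092]
 [0.4817 0.3078]
 [0.4223 0.2392]]
t 7.2667 pos [0.4589 0.2685 0.2319] q7 -0.6020259325838221 tooly 0.08368237024305564 slide [  5.9098  -4.8595 124.8568] roll -3.416317629756944
```

View pics/w2c.png

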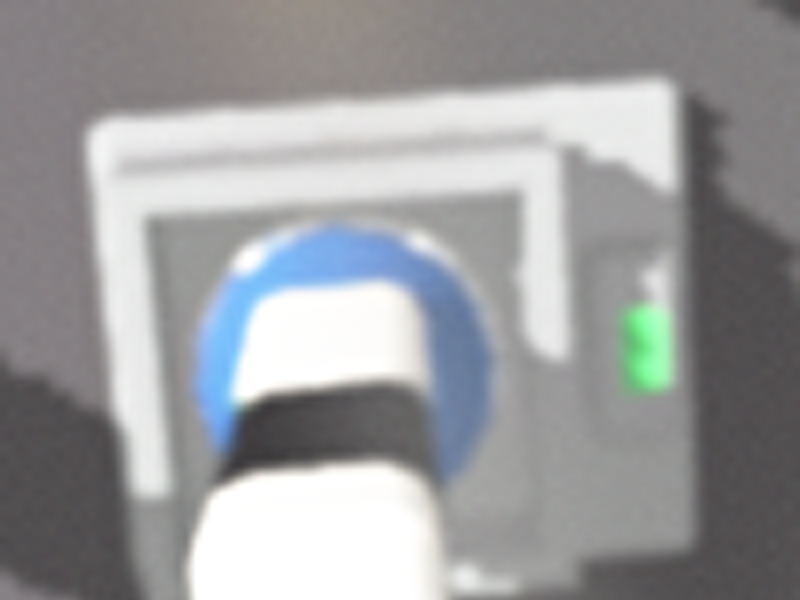

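The crop shows the cup's inner rim corners at (148,217) and (523,191), and the blue head circle centred at about (343,373).

```bash
python3 - <<'E'
from h import *
d=np.load("w2.npz"); m={k:d[k] for k in("camera_matrix","camera_from_world")}
w=lambda u,v:(205+(u+.5)/8-.5,110+(v+.5)/8-.5)
a,b=ray(m,w(148,217),.036),ray(m,w(523,191),.036); e=(b-a)/np.linalg.norm(b-a)
print(a,b,np.linalg.norm(b-a),np.degrees(np.arctan2(e[1],e[0])),"dock",(a+b)/2+.027*np.array([e[1],-e[0]]))
print("head",ray(m,w(343,373),.041))
E
```

```text
[0.4254 0.2964] [0.4783 0.3001] 0.05296876554993043 3.9673273962871933 dock [0.4537 0.2713]
head [0.4529 0.2752]
```

>>> send_rows([
  [6,-5.5,10],
  [6,-5.5,40],
  [6,-5.5,70],
  [6,-5.5,95],
  [6,-5.5,115],
  [6,-5.5,125],
  [6,-5.5,125],
  [6,-5.5,125],
], roll=[-4,-4,-4,-4,-4,-4,-4,-4], claw=[0.7,0.7,0.7,0.7,0.7,0.7,0.6,0.6])

```text
t: 7.93
eef_pos: [0.4535, 0.275, 0.1071]
tool_rot: [0.0, 0.681, 0.732, -0.0]
contact_force: [-0.9, 0.9, 0.7]
gripper_width: 0.604
grasp_force: 0.0
```

```bash
python3 - <<'E'
from h import *
go(.4536,.274,.107,4)
print(bot.get_obs()["contact_force"],red("top")[:2],red("scene")[:2])
E
```

```text
t 7.9333 pos [0.4535 0.275  0.1071] q7 -0.5218310364865817 tooly 4.125627364146458 slide [-1.0159  0.0315  0.1345] roll 0.1256273641464576
[-0.8656  0.9284  0.71  ] (7.9333, array([ 0.6737, -0.0834])) (7.983300000000001, array([ 0.6821, -0.0767]))
```

>>> send_rows([
  [0,0,0],
  [0,0,0],
  [0,0,0],
  [0,0,0],
  [0,0,0],
  [0,0,0],
  [0,0,0],
  [0,0,0],
], roll=[0,0,0,0,0,0,0,0], claw=[0,0,0,0,0,0,0,0], force=50)

```text
t: 8.7
eef_pos: [0.4541, 0.2756, 0.108]
tool_rot: [0.0, 0.681, 0.732, 0.001]
contact_force: [-0.9, -0.1, 6.9]
gripper_width: 0.277
grasp_force: 49.5
```

```bash
python3 - <<'E'
from h import *
go(.4536,.274,.107,4)
print(bot.get_obs()["contact_force"],red("top")[:2],red("scene")[:2])
E
```

```text
t 8.7 pos [0.4541 0.2756 0.108 ] q7 -0.5217172259855675 tooly 4.141831660555841 slide [-1.6092 -0.5909  1.011 ] roll 0.14183166055584095
[-0.9292 -0.0694  6.8781] (8.7, array([ 0.6437, -0.0353])) (8.75, array([ 0.6506, -0.029 ]))
```

>>> send_rows([
  [0,0,-5],
  [0,0,-20],
  [0,0,-45],
  [0,0,-75],
  [0,0,-110],
  [0,0,-145],
  [0,0,-165],
  [0,0,-172],
], roll=[0,0,0,0,0,0,0,0], claw=[0,0,0,0,0,0,0,0])

```text
t: 9.47
eef_pos: [0.4545, 0.2757, 0.2826]
tool_rot: [0.0, 0.681, 0.732, 0.003]
contact_force: [0.5, 0.2, -2.9]
gripper_width: 0.276
grasp_force: 48.8
```

```bash
cat > log.py <<'E'
from h import *
# (t, angle deg)
import json,os
L=json.load(open("log.json")) if os.path.exists("log.json") else []
def add(n):
    t,p,a=red(n)
    if p is not None: L.append([n,t,float(p[0]),float(p[1])]); json.dump(L,open("log.json","w"))
def fit(c=C0,show=1):
    # model: blob centre per camera has own fixed xy bias; angle = a0 + w0*tau*(1-exp(-(t-t0)/tau))
    t=np.array([l[1] for l in L]);t0=t.mean();P=np.array([l[2:] for l in L]);s=np.array([l[0]=="scene" for l in L])
    def ang(p,t): return p[0]+p[1]*p[2]*(np.exp(-(5.0-t0)/p[2])-np.exp(-(t-t0)/p[2]))*np.exp((5.-t0)/p[2]) if 0 else p[0]+p[1]*p[2]*(1-np.exp(-(t-5)/p[2]))
    def f(p):
        a=ang(p,t); X=np.c_[np.cos(a),np.sin(a)]*.108+np.where(s[:,None],p[3:5],p[5:7])
        return np.r_[((X-P)*1e3).ravel(),(p[2]-28)/6, (p[1]-.75)/.03]
    r=least_squares(f,[np.radians(-105),.75,28,*c,*c],x_scale=[.1,.1,10,.01,.01,.01,.01])
    if show: print("a5,w5,tau,cs,ct",r.x,"rms mm",np.sqrt(np.mean(r.fun[:-2]**2)))
    return lambda t:ang(r.x,t),r.x
E
cat > log.json <<'E'
[["scene",5.6333,0.5989,-0.2165],["top",6.35,0.6443,-0.187],["scene",6.4,0.6536,-0.1893],["top",7.1667,0.678,-0.139],["scene",7.2167,0.6855,-0.1345],["top",7.9333,0.6737,-0.0834],["scene",7.9833,0.6821,-0.0767],["top",8.7,0.6437,-0.0353],["scene",8.75,0.6506,-0.029]]
E
python3 - <<'E'
from log import *
add("top");add("scene")
A,x=fit()
t=bot.get_obs()["t"]
print(L[-2:]); print(t,np.degrees(A(np.array([t,t+3,t+5]))))
go(.45,.05,.28,4)
E
```

```text
a5,w5,tau,cs,ct [-1.8429  0.7628 32.1133  0.5788 -0.1114  0.5711 -0.1128] rms mm 1.6947935719100342
[['top', 9.4667, 0.594561983836072, -0.009649451087775346], ['scene', 9.5167, 0.5996166786574068, -0.005449417494320166]]
9.5667 [ 80.4556 189.0385 255.9919]
t 9.5667 pos [0.4534 0.2752 0.2796] q7 -0.55895352983113 tooly 4.141964117379098 slide [-224.3202  -19.6913   -0.743 ] roll 0.1419641173790982
```

>>> send_rows([
  [-12,0,0],
  [-36,-1,0],
  [-72,-3,0],
  [-112,-5,0],
  [-152,-6,0],
  [-192,-8,0],
  [-232,-10,0],
  [-272,-11,0],
], roll=[0,0,0,0,0,0,0,0], claw=[0,0,0,0,0,0,0,0])

```text
t: 10.23
eef_pos: [0.4595, -0.0001, 0.2765]
tool_rot: [-0.001, 0.681, 0.732, -0.002]
contact_force: [1.3, 0.2, -2.1]
gripper_width: 0.276
grasp_force: 48.7
```

```bash
python3 - <<'E'
from log import *
add("scene");add("top")
A,x=fit()
t=bot.get_obs()["t"]
print(t,np.degrees(A(np.array([t,t+.667,t+1.333,t+2]))))
a=np.radians(200);go(.5722+.108*np.cos(a),-.1142+.108*np.sin(a),.26,4.14)
print(bot.get_obs()["grasp_force"],L[-2:])
E
```

```text
a5,w5,tau,cs,ct [-1.8422  0.7617 33.0294  0.5788 -0.1115  0.5711 -0.1128] rms mm 1.6237281242337889
10.3333 [109.3916 133.9129 157.9083 181.4597]
t 10.3333 pos [ 0.4597 -0.0055  0.2768] q7 -0.043344288120891764 tooly 3.4866950095840727 slide [-145.9879    2.1604   17.2307] roll -0.6533049904159269
49.65856432914734 [['scene', 9.5167, 0.5996166786574068, -0.005449417494320166], ['scene', 10.2333, 0.5493072526209763, -0.0076653710578453715]]
```

>>> send_rows([
  [-15,0,2],
  [-40,0,6],
  [-68,1,12],
  [-95,1,17],
  [-118,2,22],
  [-132,2,26],
  [-141,2,27],
  [-146,2,27],
], roll=[0,0,0,0,0,0,0,0], claw=[0,0,0,0,0,0,0,0])

```text
t: 11.0
eef_pos: [0.4727, -0.1438, 0.25]
tool_rot: [-0.001, 0.682, 0.731, -0.001]
contact_force: [-0.6, -0.4, -1.9]
gripper_width: 0.269
grasp_force: 49.6
```

```bash
python3 - <<'E'
from log import *
add("scene");add("top")
A,x=fit()
t=bot.get_obs()["t"]
print(t,np.degrees(A(np.array([t,t+.667,t+1.333,t+2]))))
a=np.radians(200);go(.5722+.108*np.cos(a),-.1142+.108*np.sin(a),.24,4.14)
print(bot.get_obs()["grasp_force"],L[-2:])
E
```

```text
a5,w5,tau,cs,ct [-1.8407  0.7553 39.7274  0.5792 -0.1113  0.5713 -0.1131] rms mm 1.6054024522496513
11.1 [139.2602 163.811  187.9172 211.6579]
t 11.1 pos [ 0.4737 -0.1429  0.251 ] q7 0.3264410300942015 tooly 4.082004733774603 slide [-8.024  -3.5586 11.0413] roll -0.057995266225396414
49.639955163002014 [['scene', 11.0, 0.500698103266668, -0.03539279265413327], ['top', 11.049999999999999, 0.4908729894816287, -0.041366562888403534]]
```

```bash
python3 - <<'E'
from log import *
A,x=fit()
for i in range(84):
    t=bot.get_obs()["t"]
    if 12.74<t<12.80: 
        m=bot.camera_model("wrist");np.savez("w3.npz",im=bot.read_camera("wrist"),t=t,**m); continue
    add("scene" if i%2 else "top")
A,x=fit()
t=bot.get_obs()["t"];print(t,len(L),np.degrees(A(t)))
d=np.array([[l[0]=="scene",l[1],np.degrees(np.arctan2(l[3]-(x[4] if l[0]=="scene" else x[6]),l[2]-(x[3] if l[0]=="scene" else x[5])))-np.degrees(A(l[1])),1e3*np.hypot(l[3]-(x[4] if l[0]=="scene" else x[6]),l[2]-(x[3] if l[0]=="scene" else x[5]))] for l in L]);d[:,2]=(d[:,2]+180)%360-180
print(d[::4])
go(.5722-.108,-.1142,.24,4.14)
im=np.load("w3.npz")["im"][:,:,::-1];cv2.imwrite("pics/w3.png",cv2.resize(im,None,fx=1.5,fy=1.5))
E
```

```text
a5,w5,tau,cs,ct [-1.8407  0.7553 39.7274  0.5792 -0.1113  0.5713 -0.1131] rms mm 1.6054024522496513
a5,w5,tau,cs,ct [-1.8217  0.7457 43.3502  0.5774 -0.1112  0.5699 -0.1128] rms mm 2.0213156658413194
15.3 73 287.3305080926573
[[  1.       5.6333  -0.9453 107.4279]
 [  1.       7.2167  -0.0973 110.5672]
 [  1.       8.75    -0.7818 110.0974]
 [  1.      11.       0.2889 107.8776]
 [  0.      11.2      0.9119 106.0238]
 [  0.      11.4      0.76   105.7931]
 [  0.      11.6      0.9275 106.43  ]
 [  0.      11.8      0.82   106.5892]
 [  0.      12.       0.8483 105.8837]
 [  0.      12.2      0.4411 105.9823]
 [  0.      12.4     -0.338  107.6112]
 [  0.      12.6     -3.5597 109.6313]
 [  1.      12.85     0.7201 107.2976]
 [  1.      13.25     0.36   107.6622]
 [  1.      13.65     0.1083 107.6967]
 [  1.      14.05    -0.0099 107.3767]
 [  1.      14.45     0.1402 107.6711]
 [  1.      14.85     0.494  106.5752]
 [  1.      15.25     0.0195 107.2688]]
t 15.3 pos [ 0.4744 -0.1426  0.2518] q7 0.32659441298653874 tooly 4.139368782413792 slide [29.0389 -8.1676 11.8072] roll -0.0006312175862079883
```

View pics/w3.png

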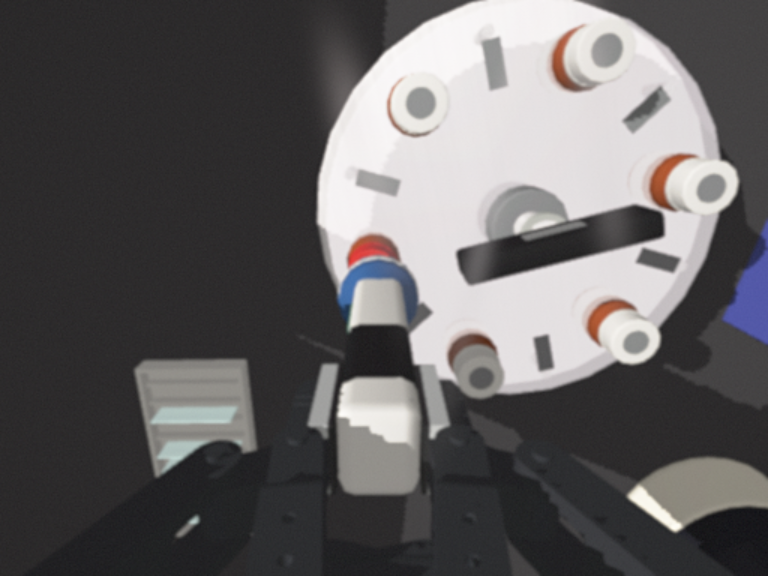

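The wrist view shows the reader in the gripper right above the red cap at (374,250). The other cap tops are at (420,103), (607,50), (711,188), (634,341) and (482,378).

```bash
sed -i 's/x_scale=\[/loss="soft_l1",x_scale=[/' log.py; python3 - <<'E'
from log import *
d=np.load("w3.npz"); m={k:d[k] for k in("camera_matrix","camera_from_world")}
w=(np.array([(420,103),(607,50),(711,188),(634,341),(482,378)])+.5)/1.5-.5
k=-np.arange(1,6)
pts=lambda p:np.c_[p[0]+.108*np.cos(p[2]+k*np.pi/3),p[1]+.108*np.sin(p[2]+k*np.pi/3),0*k+.118]
r=least_squares(lambda p:(proj(m,pts(p))-w).ravel(),[.5722,-.1142,3.4]);print(float(d["t"]),r.x,np.degrees(r.x[2]),r.cost,r.fun)
A,x=fit(); print(np.degrees(A(float(d["t"]))))
# head: circle centre in image of the 41mm-high... head top z = face+.03
o=bot.get_obs(); f=o["eef_pos"][2]-.097; print("face z",f,"TCP px",proj(m,[[*o["eef_pos"][:2],f],[*o["eef_pos"][:2],f+.03],[*o["eef_pos"][:2],f+.152]])*1.5+.25)
print("handle/face tilt",rot(o).apply([0,0,1]))
t=o["t"];print(t,np.degrees(A(t)))
E
```

```text
12.75 [ 0.5723 -0.1145  3.4729] 198.981250093991 1.704631227152836 [-0.0132 -0.3886 -0.3915 -0.1881  0.0517 -0.1273  1.218   0.9472 -0.8065
  0.1396]
a5,w5,tau,cs,ct [-1.8345  0.7509 41.7467  0.5771 -0.1109  0.5709 -0.1137] rms mm 2.1531974261221802
199.21030427988416
face z 0.1548066945278284 TCP px [[379.6663 280.9371]
 [379.7629 298.3295]
 [380.5919 447.4867]]
handle/face tilt [ 0.0001  0.     -1.    ]
15.3 287.60707348713487
```

```bash
cat > plan.py <<'E'
from log import *
import sys
C=np.array([.5723,-.1145]); TY=np.radians(4.14)
ex=np.array([-np.sin(TY),np.cos(TY)]); ey=np.array([np.cos(TY),np.sin(TY)])
def plan(n,lead=0.,blend=None,ztgt=.240,corr=(0,0,0),init=None,dA=0):
    "print rows for n calls, blend=(start angle deg,z0,T)"
    A,x=fit(show=0); t=bot.get_obs()["t"]
    cmd=np.array(init if init is not None else json.load(open("cmd.json")))
    t0=t
    for c in range(n):
        rows=[]
        for k in range(1,9):
            tt=t+k/12; a=A(tt+lead)+np.radians(dA); z=ztgt
            if blend:
                u=min((tt-t0)/blend[2],1); s=u*u*u*(10-15*u+6*u*u)
                g=A(t0)-np.radians(blend[0]); a-=g*(1-s); z=blend[1]+(ztgt-blend[1])*s
            p=np.r_[C+.108*np.array([np.cos(a),np.sin(a)]),z]+np.array(corr)
            d=p-cmd; rows.append([round(1e3*(d[:2]@ex)),round(1e3*(d[:2]@ey)),round(-1e3*d[2])])
        s=np.array(rows[-1])/1e3; cmd=cmd+np.r_[s[0]*ex+s[1]*ey,-s[2]]; t=t+8/12
        a=A(t); print(json.dumps(rows),"\n  end t %.2f cmd"%t,cmd,"cap",C+.108*np.array([np.cos(a),np.sin(a)]))
    json.dump(list(cmd),open("cmd.json","w"))
E
python3 - <<'E'
from plan import *
o=bot.get_obs();p=o["eef_pos"]; a=np.degrees(np.arctan2(p[1]-C[1],p[0]-C[0]))%360; print(a)
plan(3,blend=(a,p[2],2.0),init=p)
E
```

```text
196.0073754602074
[[-7, -5, 0], [-12, -3, 0], [-19, -1, 0], [-27, 3, 0], [-36, 8, 1], [-46, 15, 1], [-56, 24, 2], [-66, 35, 2]] 
  end t 15.97 cmd [ 0.5141 -0.2059  0.2498] cap [ 0.6415 -0.1974]
[[-8, 14, 1], [-15, 30, 2], [-20, 48, 3], [-21, 66, 4], [-19, 85, 5], [-14, 102, 6], [-7, 118, 7], [2, 132, 7]] 
  end t 16.63 cmd [ 0.6456 -0.1944  0.2428] cap [ 0.6674 -0.1657]
[[10, 11, 1], [21, 19, 2], [31, 26, 2], [40, 31, 2], [47, 34, 3], [54, 36, 3], [60, 38, 3], [65, 39, 3]] 
  end t 17.30 cmd [ 0.6798 -0.1267  0.2398] cap [ 0.6796 -0.1272]
```

>>> send_rows([
  [-5,-3,0],
  [-12,-3,0],
  [-19,-1,0],
  [-27,3,0],
  [-36,8,1],
  [-46,15,1],
  [-56,24,2],
  [-66,35,2],
], roll=[0,0,0,0,0,0,0,0], claw=[0,0,0,0,0,0,0,0])

```text
t: 15.97
eef_pos: [0.5146, -0.2073, 0.2495]
tool_rot: [-0.0, 0.681, 0.732, -0.0]
contact_force: [0.2, -0.1, -2.2]
gripper_width: 0.276
grasp_force: 49.7
```

>>> send_rows([
  [-8,14,1],
  [-15,30,2],
  [-20,48,3],
  [-21,66,4],
  [-19,85,5],
  [-14,102,6],
  [-7,118,7],
  [2,132,7],
], roll=[0,0,0,0,0,0,0,0], claw=[0,0,0,0,0,0,0,0])

```text
t: 16.63
eef_pos: [0.647, -0.1954, 0.2417]
tool_rot: [0.0, 0.681, 0.732, -0.001]
contact_force: [0.3, -0.5, -2.2]
gripper_width: 0.273
grasp_force: 49.7
```

>>> send_rows([
  [10,11,1],
  [21,19,2],
  [31,26,2],
  [40,31,2],
  [47,34,3],
  [54,36,3],
  [60,38,3],
  [65,39,3],
], roll=[0,0,0,0,0,0,0,0], claw=[0,0,0,0,0,0,0,0])

```text
t: 17.3
eef_pos: [0.6797, -0.1262, 0.24]
tool_rot: [0.0, 0.681, 0.732, 0.0]
contact_force: [0.9, 0.5, -2.9]
gripper_width: 0.274
grasp_force: 49.7
```

```bash
python3 - <<'E'
from plan import *
o=bot.get_obs();print(o["t"],o["eef_pos"],o["q"],o["grasp_force"])
m=bot.camera_model("wrist");t=o["t"];np.savez("w4.npz",im=bot.read_camera("wrist"),t=t,**m)
im=np.load("w4.npz")["im"][:,:,::-1];cv2.imwrite("pics/w4.png",cv2.resize(im,None,fx=1.5,fy=1.5))
print(bot.get_obs()["eef_pos"])
E
```

```text
17.3 [ 0.6797 -0.1262  0.24  ] [-0.2496  0.5193  0.5146  1.5029 -0.2664  1.1894  0.3802] 49.68607485294342
[ 0.68   -0.1248  0.2399]
```

View pics/w4.png

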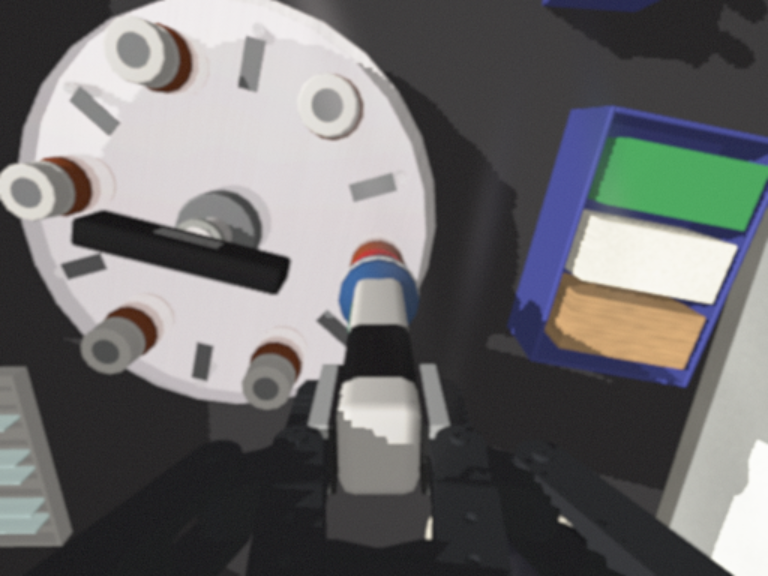

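Reader head at (378,285) sits over the red cap (378,250). The other cap tops are at (327,104), (135,48), (26,190), (105,350) and (266,387). I'll check the angle and plan the tracking.

```bash
cat >> plan.py <<'E'
def wfit(f,w,k):
    d=np.load(f); m={q:d[q] for q in("camera_matrix","camera_from_world")}; w=(np.array(w)+.5)/1.5-.5; k=np.array(k)
    pts=lambda p:np.c_[p[0]+.108*np.cos(p[2]+k*np.pi/3),p[1]+.108*np.sin(p[2]+k*np.pi/3),0*k+.118]
    A,_=fit(show=0); t=float(d["t"])
    r=least_squares(lambda p:(proj(m,pts(p))-w).ravel(),[*C,A(t)])
    print("wrist",t,r.x[:2],np.degrees(r.x[2]-A(t)),"cost",r.cost); return np.degrees(r.x[2]-A(t))
E
python3 - <<'E'
from plan import *
e=wfit("w4.npz",[(327,104),(135,48),(26,190),(105,350),(266,387)],[1,2,3,4,5])
add("scene")
A,x=fit(); print(L[-1], np.degrees(np.arctan2(L[-1][3]-x[4],L[-1][2]-x[3])-A(L[-1][1])))
print(bot.get_obs()["eef_pos"])
plan(4,dA=e/2)
E
```

```text
wrist 17.3 [ 0.5732 -0.1136] -4.281342262383194 cost 0.9242949363851737
a5,w5,tau,cs,ct [-1.8402  0.754  40.3573  0.5774 -0.1109  0.5709 -0.1136] rms mm 2.255424788706444
['scene', 17.349999999999998, 0.692219107876828, -0.1265880132296789] -361.95784965944864
[ 0.6799 -0.1255  0.2399]
[[5, 1, 0], [10, 1, 0], [15, 2, 0], [20, 2, 0], [25, 2, 0], [30, 1, 0], [35, 1, 0], [40, 0, 0]] 
  end t 18.07 cmd [ 0.6769 -0.0868  0.2398] cap [ 0.6757 -0.0833]
[[4, -1, 0], [9, -2, 0], [14, -4, 0], [18, -5, 0], [23, -7, 0], [27, -9, 0], [32, -12, 0], [36, -14, 0]] 
  end t 18.73 cmd [ 0.6604 -0.0519  0.2398] cap [ 0.658  -0.0488]
[[4, -3, 0], [8, -5, 0], [12, -8, 0], [15, -11, 0], [19, -15, 0], [22, -18, 0], [25, -21, 0], [28, -25, 0]] 
  end t 19.40 cmd [ 0.6334 -0.0258  0.2398] cap [ 0.6299 -0.0231]
[[3, -4, 0], [6, -8, 0], [9, -12, 0], [11, -16, 0], [13, -20, 0], [15, -24, 0], [17, -29, 0], [18, -33, 0]] 
  end t 20.07 cmd [ 0.5992 -0.0102  0.2398] cap [ 0.5952 -0.009 ]
```

```bash
cat >> plan.py <<'E'
def bar(im,m,a0,c=None):
    c=C if c is None else c
    g=im.max(2); S=4
    box=np.array([(x,y,z) for x in(-.055,.055) for y in(-.008,.008) for z in(.135,.165)])
    disc=np.array([[c[0]+.075*np.cos(b),c[1]+.075*np.sin(b),.15] for b in np.linspace(0,6.28,40)])
    def mask(P):
        k=np.zeros((384*S,512*S),np.uint8); cv2.fillConvexPoly(k,cv2.convexHull(np.round((proj(m,P)+.5)*S-.5).astype(np.int32)),1); return k.astype(bool)
    dk=cv2.resize((60-np.clip(g,0,120).astype(np.float32)),(512*S,384*S),interpolation=cv2.INTER_LINEAR); D=mask(disc)
    s=[]
    for da in np.arange(-8,8.1,.25):
        a=a0+np.radians(da); X=np.c_[c[0]+box[:,0]*np.cos(a)-box[:,1]*np.sin(a),c[1]+box[:,0]*np.sin(a)+box[:,1]*np.cos(a),box[:,2]]
        k=mask(X); s.append((np.sign(dk)[k&D].sum(),da))
    s=np.array(s); top=s[s[:,0]>s[:,0].max()*.995]; return top[:,1].mean(),s[:,0].max()
E
python3 - <<'E'
from plan import *
A,_=fit(show=0)
def ld(f):
    d=np.load(f); return d["im"],{q:d[q] for q in("camera_matrix","camera_from_world")},float(d["t"])
for f in("w3.npz","w4.npz"):
    im,m,t=ld(f); print(f,t,bar(im,m,A(t)))
m=bot.camera_model("wrist");t=bot.get_obs()["t"];im=bot.read_camera("wrist");np.savez("w5.npz",im=im,t=t,**m); print(t,bar(im,m,A(t)))
for n in("top","scene"):
    t=bot.get_obs()["t"]; im=bot.read_camera(n); print(n,t,bar(im,bot.camera_model(n),A(t)))
S=np.load("s1.npy"),np.load("s2.npy"),np.load("s3.npy")
for s,t in zip(S,(5.6333,6.4,7.2167)): print(t,bar(s,bot.camera_model("scene"),A(t)))
E
```

```text
w3.npz 12.75 (np.float64(nan), np.float64(-3676.0))
w4.npz 17.3 (np.float64(-0.25), np.float64(34887.0))
17.4 (np.float64(-0.9375), np.float64(34797.0))
top 17.45 (np.float64(nan), np.float64(-2871.0))
scene 17.5 (np.float64(nan), np.float64(-525.0))
5.6333 (np.float64(nan), np.float64(-417.0))
6.4 (np.float64(nan), np.float64(-497.0))
7.2167 (np.float64(nan), np.float64(-592.0))plan.py:40: RuntimeWarning: Mean of empty slice.
  s=np.array(s); top=s[s[:,0]>s[:,0].max()*.995]; return top[:,1].mean(),s[:,0].max()
  ret = ret.dtype.type(ret / rcount)
```

```bash
sed -i 's/(60-np.clip(g,0,120)/(100-np.clip(g,0,200)/' plan.py; python3 - <<'E'
from plan import *
A,_=fit(show=0)
def ld(f):
    d=np.load(f); return d["im"],{q:d[q] for q in("camera_matrix","camera_from_world")},float(d["t"])
for f in("w3.npz","w4.npz","w5.npz"):
    im,m,t=ld(f); print(f,t,bar(im,m,A(t)))
t=17.45;S=np.load("s1.npy"),np.load("s2.npy"),np.load("s3.npy")
for s,t in zip(S,(5.6333,6.4,7.2167)): print(t,bar(s,bot.camera_model("scene"),A(t)))
im,m,t=ld("w4.npz")
for e in(0,-4.28):
    a=A(t)+np.radians(e); print("angle",np.degrees(a))
    print("caps",np.round(proj(m,[[*C+.108*np.array([np.cos(a+k*np.pi/3),np.sin(a+k*np.pi/3)]),.118] for k in range(6)])*1.5+.25).tolist())
    print("bar",np.round(proj(m,[[*C+q*np.array([np.cos(a),np.sin(a)]),.165] for q in(-.055,.055)])*1.5+.25).tolist())
E
```

```text
w3.npz 12.75 (np.float64(-2.4), np.float64(35444.0))
w4.npz 17.3 (np.float64(-0.9583333333333334), np.float64(50393.0))
w5.npz 17.4 (np.float64(-1.5625), np.float64(50068.0))
5.6333 (np.float64(2.0), np.float64(1876.0))
6.4 (np.float64(2.0), np.float64(1787.0))
7.2167 (np.float64(4.0), np.float64(1097.0))
angle 352.5929777184355
caps [[379.0, 272.0], [317.0, 96.0], [121.0, 53.0], [25.0, 203.0], [113.0, 358.0], [274.0, 386.0]]
bar [[66.0, 237.0], [280.0, 278.0]]
angle 348.31297771843555
caps [[376.0, 284.0], [328.0, 107.0], [135.0, 49.0], [25.0, 190.0], [102.0, 350.0], [262.0, 389.0]]
bar [[67.0, 229.0], [279.0, 285.0]]
```

```bash
cat >> plan.py <<'E'
def slots(im,m,a0,r=(.085,.115),dbg=0):
    "plate angle (deg) relative to a0 from the six dark slots midway between the bottles, robust to occlusion"
    th=np.radians(np.arange(-12,12.01,.25)); R_=np.linspace(*r,13); g=im.max(2).astype(np.float32); out=[]
    for k in range(6):
        a=a0+np.pi/6+k*np.pi/3+th
        P=np.array([[C[0]+q*np.cos(b),C[1]+q*np.sin(b),.052] for q in R_ for b in a]); uv=proj(m,P).astype(np.float32)
        if uv.min()<1 or uv[:,0].max()>510 or uv[:,1].max()>382: continue
        p=cv2.remap(g,uv[:,:1],uv[:,1:],cv2.INTER_LINEAR).reshape(13,-1).mean(0)
        b=np.percentile(p,70); d=np.clip(b-p-.35*(b-p.min()),0,None)
        c=(d*np.degrees(th)).sum()/d.sum(); s=np.sqrt((d*(np.degrees(th)-c)**2).sum()/d.sum())
        out.append((k,c,s,b-p.min(),b))
    out=np.array(out)
    ok=(out[:,4]>110)&(out[:,3]>25)&(out[:,2]<4)
    return np.median(out[ok,1]) if ok.any() else np.nan, ok.sum(), out if dbg else None
E
python3 - <<'E'
from plan import *
A,_=fit(show=0)
def ld(f):
    d=np.load(f); return d["im"],{q:d[q] for q in("camera_matrix","camera_from_world")},float(d["t"])
T,S=bot.camera_model("top"),bot.camera_model("scene"); z=np.load("im0.npz")
print("static top",slots(z["t"],T,3.4997,dbg=1),"scene",slots(z["s"],S,3.4997))
for f in("w3.npz","w4.npz","w5.npz"):
    im,m,t=ld(f); print(f,t,slots(im,m,A(t),dbg=1))
for f,M,t in(("s1.npy",S,5.6333),("t2.npy",T,6.35),("s2.npy",S,6.4),("s3.npy",S,7.2167)): print(f,np.degrees(A(t)),slots(np.load(f),M,A(t)))
E
```

```text
static top (np.float64(0.15032434145088358), np.int64(6), array([[  0.    ,   4.7857,   1.6492,  45.3629, 216.4981],
       [  1.    ,   2.9291,   1.6124,  30.2471, 214.849 ],
       [  2.    ,  -1.705 ,   1.4582,  47.9582, 214.3275],
       [  3.    ,  -4.2713,   1.4316,  60.1241, 214.7521],
       [  4.    ,  -3.1031,   1.6793,  57.6412, 222.245 ],
       [  5.    ,   2.0056,   1.5952,  90.126 , 217.7937]])) scene (np.float64(2.2883860526273057), np.int64(2), None)
w3.npz 12.75 (np.float64(1.4428109219890177), np.int64(5), array([[  0.    ,  -1.0734,   5.2061,   9.3315, 154.0624],
       [  1.    ,   3.6314,   1.6917,  43.7088, 228.129 ],
       [  2.    ,   7.4322,   2.9963, 153.4611, 205.2888],
       [  3.    ,  -5.1716,   1.6542,  61.8179, 226.238 ],
       [  4.    ,  -4.3476,   1.8685,  70.2565, 236.0164],
       [  5.    ,   1.4428,   1.8647,  66.9253, 236.1217]]))
w4.npz 17.3 (np.float64(-6.358405320871226), np.int64(6), array([[  0.    ,  -5.3303,   1.962 ,  65.0213, 218.8772],
       [  1.    ,   1.1489,   1.9958,  75.9237, 221.8791],
       [  2.    ,   2.4361,   1.7987,
[... 226 characters left out ...]
6.4113805520100495), np.int64(6), array([[  0.    ,  -5.1315,   1.9597,  65.    , 219.0665],
       [  1.    ,   1.1847,   1.9967,  71.7995, 221.7213],
       [  2.    ,   2.2739,   1.7971,  44.5584, 225.5005],
       [  3.    ,  -8.0687,   2.72  , 180.4878, 215.665 ],
       [  4.    ,  -7.6913,   2.2515,  40.7757, 217.9632],
       [  5.    ,  -9.7929,   1.4697,  46.2325, 189.0792]]))
s1.npy -78.29007463454272 (np.float64(-1.700693777544545), np.int64(3), None)
t2.npy -48.07935414719261 (np.float64(-1.5035552796660645), np.int64(6), None)
s2.npy -45.99168015047819 (np.float64(5.45237454589017), np.int64(3), None)
s3.npy -12.255241704405472 (np.float64(-4.18997160515162), np.int64(4), None)
```

```bash
sed -i 's/,r=(.085,.115),dbg=0)/,r=(.085,.115),dbg=0,z=.052)/; s/q\*np.sin(b),.052\]/q*np.sin(b),z]/' plan.py; python3 - <<'E'
from plan import *
A,_=fit(show=0)
def ld(f):
    d=np.load(f); return d["im"],{q:d[q] for q in("camera_matrix","camera_from_world")},float(d["t"])
T,S=bot.camera_model("top"),bot.camera_model("scene"); q=np.load("im0.npz")
for z in(.06,.07,.08,.09,.1):
    o=slots(q["t"],T,3.4997,dbg=1,z=z)[2]; im,m,t=ld("w4.npz"); w=slots(im,m,A(t),dbg=1,z=z)[2]
    print(z,o[:,1],o[:,1].std(),"w4",w[:,1],w[:,3])
E
```

```text
0.06 [ 3.8417  2.3851 -1.3833 -3.3591 -2.4619  1.6082] 2.6528382928224024 w4 [-4.8676 -0.0381  0.9802 -7.8129 -6.4504 -8.0621] [ 63.2323  76.3627  56.1589 180.0407  58.1654  60.7707]
0.07 [ 2.6551  1.6792 -0.9677 -2.2032 -1.6742  1.1397] 1.8118021565497024 w4 [-4.2933 -1.5126 -0.9429 -7.9377 -5.1044 -6.1074] [ 61.2073  77.5245  69.0055 173.5904  81.8053  70.4029]
0.08 [ 1.4546  0.9328 -0.5473 -1.0292 -0.8961  0.6744] 0.9613014775109543 w4 [-3.7219 -2.9865 -2.9419 -6.0644 -3.6829 -4.0658] [ 59.1751  78.477   81.0983 132.6842 105.7007  81.665 ]
0.09 [ 0.2549  0.1761 -0.117   0.1726 -0.1315  0.2363] 0.16036197160897503 w4 [-3.1634 -4.4545 -5.0362 -4.3303 -2.1957 -1.9009] [ 57.6351  78.8002  93.9295 124.2579 125.0354  88.6495]
0.1 [-0.9575 -0.6111  0.3026  1.3834  0.6407 -0.2132] 0.7855161769721792 w4 [-2.6121 -5.9271 -7.3014 -4.3854 -0.5583  0.4146] [ 55.6725  79.3922  93.9461  98.3711 108.5716 127.6342]
```

```bash
cat >> plan.py <<'E'
def ang(im,m,a0):
    o=slots(im,m,a0,dbg=1,z=.087)[2]; o=o[(o[:,4]>110)&(o[:,3]>25)&(o[:,2]<3.2)]
    if len(o)<4: return np.nan,len(o)
    k=a0+o[:,0]*np.pi/3
    r=least_squares(lambda p:np.r_[p[0]+p[1]*np.cos(k)+p[2]*np.sin(k)-o[:,1],p[1:]/3],[np.median(o[:,1]),0,0],loss="soft_l1",f_scale=.3)
    return np.degrees(a0)+r.x[0],len(o)
def ld(f):
    d=np.load(f); return d["im"],{q:d[q] for q in("camera_matrix","camera_from_world")},float(d["t"])
E
python3 - <<'E'
from plan import *
A,_=fit(show=0)
T,S=bot.camera_model("top"),bot.camera_model("scene"); q=np.load("im0.npz")
print("static",ang(q["t"],T,3.4997),ang(q["s"],S,3.4997))
D=[]
for f in("w3.npz","w4.npz","w5.npz"):
    im,m,t=ld(f); a=ang(im,m,A(t)); D.append((t,a[0]));print(f,t,np.degrees(A(t)),a)
for f,M,t in(("s1.npy",S,5.6333),("t2.npy",T,6.35),("s2.npy",S,6.4),("s3.npy",S,7.2167)):
    a=ang(np.load(f),M,A(t)); print(f,t,np.degrees(A(t)),a); D.append((t,a[0]))
for n in("top","scene","wrist"):
    m=bot.camera_model(n);t=bot.get_obs()["t"];im=bot.read_camera(n);np.savez("x_%s.npz"%n,im=im,t=t,**m);a=ang(im,m,A(t)-.07); print(n,t,np.degrees(A(t)),a); D.append((t,a[0]))
D=np.array(D);np.save("D.npy",D)
E
```

```text
static (np.float64(200.6143015558403), 6) (np.float64(200.62426874040048), 6)
w3.npz 12.75 199.18452051324454 (np.float64(199.0731365321198), 4)
w4.npz 17.3 352.5929777184355 (np.float64(349.056601180333), 6)
w5.npz 17.4 355.77415698796005 (np.float64(352.0301816316955), 6)
s1.npy 5.6333 -78.29007463454272 (np.float64(-80.093965697655), 6)
t2.npy 6.35 -48.07935414719261 (np.float64(-49.365319294964344), 6)
s2.npy 6.4 -45.99168015047819 (np.float64(-47.11435453742267), 6)
s3.npy 7.2167 -12.255241704405472 (np.float64(-13.015174887321024), 6)
top 17.55 360.5311705163971 (nan, 2)
scene 17.6 362.11291666441355 (np.float64(358.43746093820675), 5)
wrist 17.65 363.69270434739406 (np.float64(359.8707523224692), 4)
```

```bash
cat >> plan.py <<'E'
def fit(c=None,show=1):
    D=np.load("D.npy");D=D[~np.isnan(D[:,1])]
    mdl=lambda p,t:p[0]+p[1]*p[2]*(1-np.exp(-(t-10)/p[2]))
    r=least_squares(lambda p:mdl(p,D[:,0])-D[:,1],[100,38,30],loss="soft_l1",f_scale=.4)
    if show: print("fit",r.x,"res",mdl(r.x,D[:,0])-D[:,1])
    return lambda t:np.radians(mdl(r.x,t)),r.x
def meas(n="wrist"):
    A,_=fit(show=0);m=bot.camera_model(n);t=bot.get_obs()["t"];im=bot.read_camera(n);np.savez("x_%s.npz"%n,im=im,t=t,**m);a=ang(im,m,A(t));print(n,t,"model",np.degrees(A(t)),a)
    np.save("D.npy",np.r_[np.load("D.npy"),[[t,a[0]]]])
E
python3 - <<'E'
from plan import *
fit(); o=bot.get_obs();p=o["eef_pos"];print(o["t"],p); a=np.degrees(np.arctan2(p[1]-C[1],p[0]-C[0]))%360; print(a)
plan(2,blend=(a,p[2],1.0),init=p)
E
```

```text
fit [98.0146 38.231  33.9074] res [-0.0738  0.0465  0.151  -0.0612  0.0492 -0.0745  0.1321 -0.1274 -0.0341]
17.7 [ 0.6796 -0.1275  0.2399]
353.116722376718
[[5, 1, 0], [10, 1, 0], [16, 2, 0], [22, 2, 0], [29, 2, 0], [36, 1, 0], [43, 0, 0], [50, -2, 0]] 
  end t 18.37 cmd [ 0.674  -0.0777  0.2399] cap [ 0.6728 -0.075 ]
[[6, -2, 0], [11, -4, 0], [16, -6, 0], [20, -8, 0], [24, -10, 0], [28, -13, 0], [32, -15, 0], [36, -18, 0]] 
  end t 19.03 cmd [ 0.6535 -0.0431  0.2399] cap [ 0.6536 -0.0434]
```

>>> send_rows([
  [5,1,0],
  [10,1,0],
  [16,2,0],
  [22,2,0],
  [29,2,0],
  [36,1,0],
  [43,0,0],
  [50,-2,0],
], roll=[0,0,0,0,0,0,0,0], claw=[0,0,0,0,0,0,0,0])

```text
t: 18.37
eef_pos: [0.6741, -0.0759, 0.2398]
tool_rot: [-0.0, 0.681, 0.732, 0.0]
contact_force: [-0.2, 0.1, -2.9]
gripper_width: 0.277
grasp_force: 49.7
```

>>> send_rows([
  [6,-2,0],
  [11,-4,0],
  [16,-6,0],
  [20,-8,0],
  [24,-10,0],
  [28,-13,0],
  [32,-15,0],
  [36,-18,0],
], roll=[0,0,0,0,0,0,0,0], claw=[0,0,0,0,0,0,0,0])

```text
t: 19.03
eef_pos: [0.6534, -0.0422, 0.2398]
tool_rot: [0.0, 0.681, 0.732, 0.0]
contact_force: [-0.4, 1.1, -2.0]
gripper_width: 0.273
grasp_force: 49.7
```

```bash
python3 - <<'E'
from plan import *
print(bot.get_obs()["eef_pos"]);meas(); fit();print(bot.get_obs()["eef_pos"])
im=np.load("x_wrist.npz")["im"][120:270,170:370,::-1];cv2.imwrite("pics/w6.png",cv2.resize(im,None,fx=4,fy=4,interpolation=cv2.INTER_CUBIC))
plan(9)
E
```

```text
[ 0.6534 -0.0422  0.2398]
wrist 19.0333 model 401.19093558515846 (np.float64(400.2954749369095), 5)
fit [98.1922 38.2458 33.4016] res [ 0.0818 -0.073   0.0226 -0.1302  0.0475 -0.072   0.197  -0.2739 -0.1852
  0.6066]
[ 0.6529 -0.0411  0.2398]
[[5, -4, 0], [8, -7, 0], [12, -10, 0], [15, -14, 0], [18, -17, 0], [21, -21, 0], [23, -24, 0], [26, -28, 0]] 
  end t 19.75 cmd [ 0.6236 -0.0192  0.2399] cap [ 0.6237 -0.0195]
[[2, -4, 0], [4, -8, 0], [6, -12, 0], [8, -16, 0], [10, -20, 0], [11, -24, 0], [12, -28, 0], [14, -33, 0]] 
  end t 20.42 cmd [ 0.5897 -0.0076  0.2399] cap [ 0.5902 -0.008 ]
[[1, -4, 0], [1, -8, 0], [2, -12, 0], [2, -17, 0], [3, -21, 0], [3, -25, 0], [3, -30, 0], [2, -34, 0]] 
  end t 21.08 cmd [ 0.5557 -0.0081  0.2399] cap [ 0.5555 -0.0078]
[[0, -4, 0], [-1, -9, 0], [-2, -13, 0], [-2, -17, 0], [-4, -21, 0], [-5, -25, 0], [-6, -29, 0], [-8, -33, 0]] 
  end t 21.75 cmd [ 0.5233 -0.0185  0.2399] cap [ 0.5232 -0.0183]
[[-2, -4, 0], [-3, -8, 0], [-5, -11, 0], [-8, -15, 0], [-10, -19, 0], [-12, -22, 0], [-15, -25, 0], [-17, -28, 0]] 
  end t 22.42 cmd [ 0.4966 -0.0374  0.2399] cap [ 0.4962 -0.0379]
[[-3, -4, 0], [-6, -7, 0], [-9, -9, 0], [-12, -12, 0], [-15, -15, 0], [-18, -17, 0], [-22, -20, 0], [-25, -22, 0]] 
  end t 23.08 cmd [ 0.4765 -0.064   0.2399] cap [ 0.4768 -0.0641]
[[-4, -2, 0], [-7, -4, 0], [-11, -6, 0], [-15, -7, 0], [-18, -9, 0], [-22, -10, 0], [-26, -11, 0], [-30, -12, 0]] 
  end t 23.75 cmd [ 0.4667 -0.0947  0.2399] cap [ 0.4662 -0.0944]
[[-3, -1, 0], [-7, -2, 0], [-11, -3, 0], [-15, -3, 0], [-19, -4, 0], [-23, -4, 0], [-27, -4, 0], [-31, -4, 0]] 
  end t 24.42 cmd [ 0.4649 -0.1259  0.2399] cap [ 0.4649 -0.1258]
[[-4, 0, 0], [-8, 0, 0], [-11, 1, 0], [-15, 2, 0], [-19, 2, 0], [-23, 3, 0], [-27, 4, 0], [-30, 5, 0]] 
  end t 25.08 cmd [ 0.4721 -0.1555  0.2399] cap [ 0.4724 -0.1556]
```

View pics/w6.png

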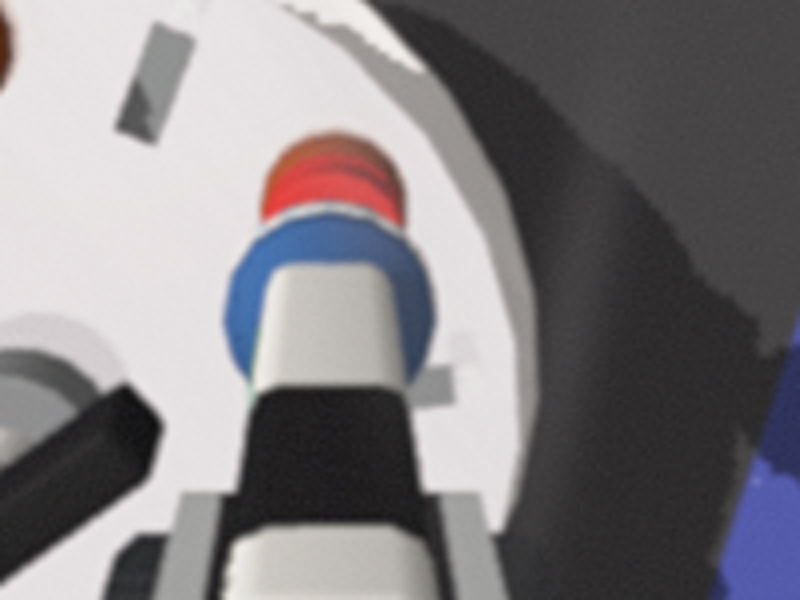

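The crop shows the reader head at (329,310) centred over the red cap at (333,200), with a lateral error of about 1 px. I'll track for 6 s.

>>> send_rows([
  [5,-4,0],
  [8,-7,0],
  [12,-10,0],
  [15,-14,0],
  [18,-17,0],
  [21,-21,0],
  [23,-24,0],
  [26,-28,0],
], roll=[0,0,0,0,0,0,0,0], claw=[0,0,0,0,0,0,0,0])

```text
t: 19.75
eef_pos: [0.6235, -0.0185, 0.2398]
tool_rot: [0.0, 0.681, 0.732, -0.0]
contact_force: [0.6, -0.5, -1.5]
gripper_width: 0.269
grasp_force: 49.7
```

>>> send_rows([
  [2,-4,0],
  [4,-8,0],
  [6,-12,0],
  [8,-16,0],
  [10,-20,0],
  [11,-24,0],
  [12,-28,0],
  [14,-33,0],
], roll=[0,0,0,0,0,0,0,0], claw=[0,0,0,0,0,0,0,0])

```text
t: 20.42
eef_pos: [0.5896, -0.0071, 0.2399]
tool_rot: [0.0, 0.681, 0.732, -0.0]
contact_force: [0.4, -0.0, -2.4]
gripper_width: 0.272
grasp_force: 49.7
```

>>> send_rows([
  [1,-4,0],
  [1,-8,0],
  [2,-12,0],
  [2,-17,0],
  [3,-21,0],
  [3,-25,0],
  [3,-30,0],
  [2,-34,0],
], roll=[0,0,0,0,0,0,0,0], claw=[0,0,0,0,0,0,0,0])

```text
t: 21.08
eef_pos: [0.5553, -0.0073, 0.2398]
tool_rot: [-0.0, 0.681, 0.732, -0.0]
contact_force: [-0.6, -0.1, -1.9]
gripper_width: 0.276
grasp_force: 49.7
```

```bash
python3 - <<'E'
from plan import *
print(bot.get_obs()["eef_pos"]);meas(); fit();print(bot.get_obs()["eef_pos"])
json.dump([.5557,-.0081,.2399],open("cmd.json","w"))
plan(8)
E
```

```text
[ 0.5553 -0.0073  0.2398]
wrist 21.0833 model 458.9284750272 (np.float64(459.670942007841), 4)
fit [97.9663 38.2227 33.99  ] res [-0.1343  0.0068  0.1122 -0.0422  0.0526 -0.0721  0.1192 -0.1642 -0.0704
  0.8748 -0.2065]
[ 0.5546 -0.0079  0.2398]
[[-1, -8, 0], [-1, -12, 0], [-2, -16, 0], [-3, -21, 0], [-5, -25, 0], [-6, -29, 0], [-8, -33, 0], [-9, -37, 0]] 
  end t 21.80 cmd [ 0.5194 -0.0197  0.2399] cap [ 0.5199 -0.0201]
[[-2, -3, 0], [-4, -7, 0], [-6, -11, 0], [-9, -14, 0], [-11, -18, 0], [-14, -21, 0], [-16, -24, 0], [-19, -27, 0]] 
  end t 22.47 cmd [ 0.4939 -0.0406  0.2399] cap [ 0.4935 -0.0407]
[[-3, -3, 0], [-6, -6, 0], [-9, -9, 0], [-12, -12, 0], [-15, -14, 0], [-19, -17, 0], [-22, -19, 0], [-26, -21, 0]] 
  end t 23.13 cmd [ 0.4748 -0.0681  0.2399] cap [ 0.4749 -0.0677]
[[-3, -2, 0], [-7, -4, 0], [-11, -5, 0], [-14, -7, 0], [-18, -8, 0], [-22, -9, 0], [-26, -11, 0], [-30, -12, 0]] 
  end t 23.80 cmd [ 0.465  -0.0989  0.2399] cap [ 0.4655 -0.0985]
[[-4, 0, 0], [-8, -1, 0], [-11, -1, 0], [-15, -2, 0], [-19, -2, 0], [-23, -2, 0], [-27, -2, 0], [-31, -2, 0]] 
  end t 24.47 cmd [ 0.4653 -0.1299  0.2399] cap [ 0.4654 -0.1301]
[[-4, 1, 0], [-8, 1, 0], [-12, 2, 0], [-16, 2, 0], [-19, 3, 0], [-23, 4, 0], [-27, 6, 0], [-30, 7, 0]] 
  end t 25.13 cmd [ 0.4744 -0.1594  0.2399] cap [ 0.4743 -0.1598]
[[-4, 1, 0], [-7, 3, 0], [-11, 4, 0], [-14, 6, 0], [-18, 8, 0], [-21, 10, 0], [-24, 12, 0], [-27, 14, 0]] 
  end t 25.80 cmd [ 0.4903 -0.1853  0.2399] cap [ 0.4907 -0.1853]
[[-3, 3, 0], [-6, 5, 0], [-9, 8, 0], [-11, 10, 0], [-14, 13, 0], [-17, 16, 0], [-19, 18, 0], [-21, 21, 0]] 
  end t 26.47 cmd [ 0.5128 -0.2047  0.2399] cap [ 0.5132 -0.2049]
```

>>> send_rows([
  [-1,-7,0],
  [-1,-12,0],
  [-2,-16,0],
  [-3,-21,0],
  [-5,-25,0],
  [-6,-29,0],
  [-8,-33,0],
  [-9,-37,0],
], roll=[0,0,0,0,0,0,0,0], claw=[0,0,0,0,0,0,0,0])

```text
t: 21.8
eef_pos: [0.5193, -0.0194, 0.2398]
tool_rot: [0.0, 0.681, 0.732, 0.0]
contact_force: [0.7, 1.0, -2.0]
gripper_width: 0.274
grasp_force: 49.7
```

>>> send_rows([
  [-2,-3,0],
  [-4,-7,0],
  [-6,-11,0],
  [-9,-14,0],
  [-11,-18,0],
  [-14,-21,0],
  [-16,-24,0],
  [-19,-27,0],
], roll=[0,0,0,0,0,0,0,0], claw=[0,0,0,0,0,0,0,0])

```text
t: 22.47
eef_pos: [0.4938, -0.0401, 0.2398]
tool_rot: [-0.0, 0.681, 0.732, 0.0]
contact_force: [-0.2, -0.1, -2.3]
gripper_width: 0.269
grasp_force: 49.7
```

>>> send_rows([
  [-3,-3,0],
  [-6,-6,0],
  [-9,-9,0],
  [-12,-12,0],
  [-15,-14,0],
  [-19,-17,0],
  [-22,-19,0],
  [-26,-21,0],
], roll=[0,0,0,0,0,0,0,0], claw=[0,0,0,0,0,0,0,0])

```text
t: 23.13
eef_pos: [0.4748, -0.0676, 0.2398]
tool_rot: [-0.0, 0.681, 0.732, 0.0]
contact_force: [-0.1, -0.3, -2.2]
gripper_width: 0.273
grasp_force: 49.7
```

>>> send_rows([
  [-3,-2,0],
  [-7,-4,0],
  [-11,-5,0],
  [-14,-7,0],
  [-18,-8,0],
  [-22,-9,0],
  [-26,-11,0],
  [-30,-12,0],
], roll=[0,0,0,0,0,0,0,0], claw=[0,0,0,0,0,0,0,0])

```text
t: 23.8
eef_pos: [0.465, -0.0986, 0.2398]
tool_rot: [-0.0, 0.681, 0.732, -0.0]
contact_force: [0.8, -0.6, -2.6]
gripper_width: 0.273
grasp_force: 49.7
```

>>> send_rows([
  [-4,0,0],
  [-8,-1,0],
  [-11,-1,0],
  [-15,-2,0],
  [-19,-2,0],
  [-23,-2,0],
  [-27,-2,0],
  [-31,-2,0],
], roll=[0,0,0,0,0,0,0,0], claw=[0,0,0,0,0,0,0,0])

```text
t: 24.47
eef_pos: [0.4655, -0.1296, 0.2398]
tool_rot: [0.0, 0.681, 0.732, 0.0]
contact_force: [0.3, -0.2, -0.9]
gripper_width: 0.271
grasp_force: 49.7
```

>>> send_rows([
  [-4,1,0],
  [-8,1,0],
  [-12,2,0],
  [-16,2,0],
  [-19,3,0],
  [-23,4,0],
  [-27,6,0],
  [-30,7,0],
], roll=[0,0,0,0,0,0,0,0], claw=[0,0,0,0,0,0,0,0])

```text
t: 25.13
eef_pos: [0.4749, -0.1591, 0.2398]
tool_rot: [0.0, 0.681, 0.732, 0.0]
contact_force: [0.1, -1.2, -1.8]
gripper_width: 0.272
grasp_force: 49.7
```

>>> send_rows([
  [-4,1,0],
  [-7,3,0],
  [-11,4,0],
  [-14,6,0],
  [-18,8,0],
  [-21,10,0],
  [-24,12,0],
  [-27,14,0],
], roll=[0,0,0,0,0,0,0,0], claw=[0,0,0,0,0,0,0,0])

```text
t: 25.8
eef_pos: [0.4908, -0.1848, 0.2398]
tool_rot: [-0.0, 0.681, 0.732, 0.0]
contact_force: [0.6, -0.7, -1.5]
gripper_width: 0.276
grasp_force: 49.7
```

>>> send_rows([
  [-3,3,0],
  [-6,5,0],
  [-9,8,0],
  [-11,10,0],
  [-14,13,0],
  [-17,16,0],
  [-19,18,0],
  [-21,21,0],
], roll=[0,0,0,0,0,0,0,0], claw=[0,0,0,0,0,0,0,0])

```text
t: 26.47
eef_pos: [0.5131, -0.2043, 0.2398]
tool_rot: [-0.0, 0.681, 0.732, -0.0]
contact_force: [-0.9, -0.1, -1.6]
gripper_width: 0.278
grasp_force: 49.7
```

```bash
python3 - <<'E'
from plan import *
print(bot.get_obs()["eef_pos"]);meas(); fit()
meas("scene")
json.dump([.5128,-.2047,.2399],open("cmd.json","w"))
plan(2)
go(.454,.2752,.283,4.14)
E
```

```text
[ 0.5131 -0.2043  0.2398]
wrist 26.4667 model 596.8137515742458 (np.float64(596.8835723057532), 4)
fit [97.9539 38.2211 34.0191] res [-0.1474  0.0062  0.1121 -0.0371  0.0533 -0.0717  0.1154 -0.1634 -0.0694
  0.8828 -0.1863 -0.0079]
scene 26.5167 model 598.0526080795876 (np.float64(597.9880020842185), 5)
[[-5, 7, 0], [-7, 10, 0], [-9, 13, 0], [-10, 17, 0], [-12, 20, 0], [-14, 23, 0], [-15, 27, 0], [-16, 30, 0]] 
  end t 27.23 cmd [ 0.5439 -0.2185  0.2399] cap [ 0.5438 -0.2187]
[[-1, 3, 0], [-2, 7, 0], [-3, 10, 0], [-4, 14, 0], [-5, 17, 0], [-5, 21, 0], [-6, 24, 0], [-6, 28, 0]] 
  end t 27.90 cmd [ 0.5722 -0.2225  0.2399] cap [ 0.5721 -0.2225]
t 26.5667 pos [ 0.5134 -0.2042  0.2398] q7 0.5273565703832456 tooly 4.135135076952421 slide [482.4662 -24.6824 -43.3993] roll -0.004864923047578351
```

Wrist and scene measurements agree with the model within 0.1°, so tracking held for well over 5 s. I'll return the reader now.

>>> send_rows([
  [8,-8,-12],
  [24,-24,-32],
  [50,-40,-45],
  [84,-46,-45],
  [120,-47,-45],
  [158,-46,-45],
  [196,-44,-45],
  [234,-41,-45],
], roll=[0,0,0,0,0,0,0,0], claw=[0,0,0,0,0,0,0,0])

```text
t: 27.23
eef_pos: [0.4544, 0.0281, 0.2852]
tool_rot: [-0.0, 0.681, 0.732, 0.001]
contact_force: [0.1, -0.4, -2.2]
gripper_width: 0.272
grasp_force: 49.8
```

>>> send_rows([
  [38,2,0],
  [76,5,0],
  [114,7,0],
  [150,10,0],
  [182,12,0],
  [210,14,0],
  [228,15,0],
  [240,16,0],
], roll=[0,0,0,0,0,0,0,0], claw=[0,0,0,0,0,0,0,0])

```text
t: 27.9
eef_pos: [0.453, 0.2697, 0.2846]
tool_rot: [-0.0, 0.68, 0.733, -0.0]
contact_force: [-0.6, -0.3, -1.5]
gripper_width: 0.272
grasp_force: 49.8
```

```bash
python3 -c "
from plan import *
go(.454,.2745,.15,4.14)"
```

```text
t 27.9 pos [0.453  0.2697 0.2846] q7 -0.5335770941787071 tooly 4.320347930998963 slide [  4.6721   1.424  134.5791] roll 0.1803479309989635
```

>>> send_rows([
  [3,1,8],
  [5,1,28],
  [5,1,55],
  [5,1,85],
  [5,1,108],
  [5,1,124],
  [5,1,132],
  [5,1,134],
], roll=[0,0,0,0,0,0,0,0], claw=[0,0,0,0,0,0,0,0])

```text
t: 28.57
eef_pos: [0.4538, 0.27, 0.1492]
tool_rot: [0.0, 0.682, 0.732, -0.002]
contact_force: [-1.2, 0.4, -2.6]
gripper_width: 0.27
grasp_force: 49.7
```

```bash
python3 -c "
from plan import *
go(.454,.2745,.109,4.14)"
```

```text
t 28.5667 pos [0.4538 0.27   0.1492] q7 -0.494606332595714 tooly 4.040899306223475 slide [ 4.5762  0.5805 40.1515] roll -0.09910069377652508
```

>>> send_rows([
  [2,0,0],
  [4,0,0],
  [4,0,0],
  [4,0,5],
  [4,0,10],
  [4,0,16],
  [4,0,22],
  [4,0,27],
], roll=[0,0,0,0,0,0,0,0], claw=[0,0,0,0,0,0,0,0])

```text
t: 29.23
eef_pos: [0.4538, 0.2758, 0.1229]
tool_rot: [-0.0, 0.681, 0.732, -0.0]
contact_force: [0.6, 0.2, -3.3]
gripper_width: 0.274
grasp_force: 49.8
```

```bash
python3 -c "
from plan import *
go(.454,.2745,.109,4.14)"
```

```text
t 29.2333 pos [0.4538 0.2758 0.1229] q7 -0.4899304006898911 tooly 4.145811942035809 slide [-1.3333  0.104  13.8935] roll 0.005811942035808926
```

In the cup (face at about 26 mm, below the rim) with no contact. I'll finish lowering.

>>> send_rows([
  [-1,0,3],
  [-1,0,6],
  [-1,0,9],
  [-1,0,11],
  [-1,0,13],
  [-1,0,14],
  [-1,0,15],
  [-1,0,15],
], roll=[0,0,0,0,0,0,0,0], claw=[0,0,0,0,0,0,0,0])

```text
t: 29.9
eef_pos: [0.4542, 0.2751, 0.1087]
tool_rot: [-0.0, 0.681, 0.732, -0.0]
contact_force: [0.4, 1.3, -2.1]
gripper_width: 0.272
grasp_force: 49.8
```

>>> send_rows([
  [0,0,0.5],
  [0,0,1],
  [0,0,1.5],
  [0,0,2],
  [0,0,2],
  [0,0,2],
  [0,0,2],
  [0,0,2],
], roll=[0,0,0,0,0,0,0,0], claw=[0,0,0,0,0,0,0,0])

```text
t: 30.57
eef_pos: [0.4546, 0.2753, 0.1081]
tool_rot: [-0.0, 0.681, 0.732, 0.001]
contact_force: [-2.3, -0.9, 9.8]
gripper_width: 0.273
grasp_force: 51.4
```

>>> send_rows([
  [0,0,-1],
  [0,0,-1],
  [0,0,-1],
  [0,0,-1],
  [0,0,-1],
  [0,0,-1],
  [0,0,-1],
  [0,0,-1],
], roll=[0,0,0,0,0,0,0,0], claw=[0.3,0.35,0.4,0.5,0.6,0.65,0.65,0.65])

```text
t: 31.23
eef_pos: [0.4542, 0.275, 0.1077]
tool_rot: [0.0, 0.681, 0.732, -0.0]
contact_force: [0.3, -0.7, -0.1]
gripper_width: 0.648
grasp_force: 0.0
```

>>> send_rows([
  [0,0,-4],
  [0,0,-15],
  [0,0,-35],
  [0,0,-60],
  [0,0,-90],
  [0,0,-115],
  [0,0,-128],
  [0,0,-130],
], roll=[0,0,0,0,0,0,0,0], claw=[0.65,0.65,0.65,0.65,0.65,0.65,0.65,0.65])

```text
t: 31.9
eef_pos: [0.4559, 0.2761, 0.2419]
tool_rot: [0.0, 0.681, 0.732, 0.003]
contact_force: [0.4, 0.1, 0.1]
gripper_width: 0.65
grasp_force: 0.0
```

```bash
python3 - <<'E'
from h import *
o=bot.get_obs();print(o["t"],o["eef_pos"],o["contact_force"],o["gripper_width"])
a=bot.read_camera("wrist")[:,:,::-1]; b=bot.read_camera("scene")[:,:,::-1]
r=lambda i:cv2.resize(i,(400,300),interpolation=cv2.INTER_AREA)
z=lambda i,x,y,w,h:cv2.resize(i[y:y+h,x:x+w],(400,300),interpolation=cv2.INTER_CUBIC)
cv2.imwrite("pics/end.png",np.vstack([np.hstack([r(a),r(b)]),np.hstack([z(a,180,90,160,120),z(b,270,140,100,75)])]))
E
```

```text
31.9 [0.4559 0.2761 0.2419] [0.4209 0.1023 0.131 ] 0.6498258387609098
```

View pics/end.png

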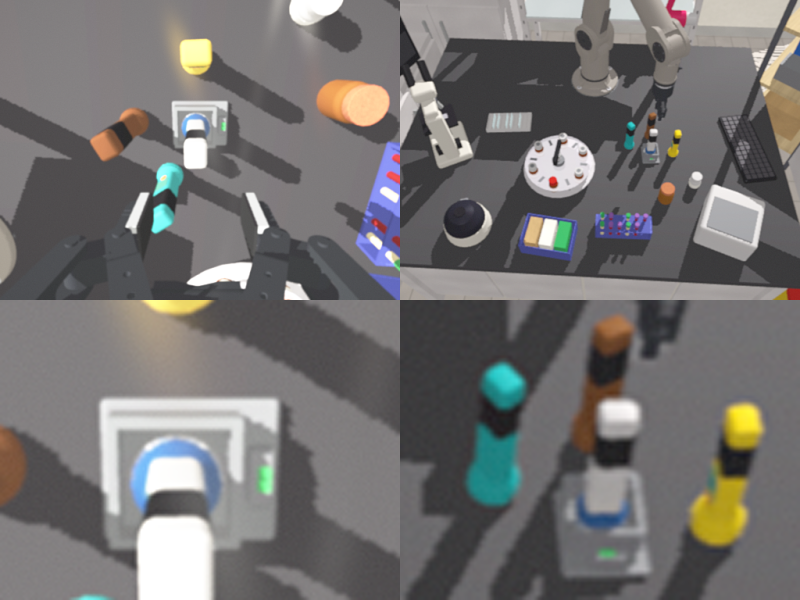

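The reader stands upright in the dock at (175,480) in the lower-left crop, the decoys and bystanders are where they were, and the carousel is still turning. I'm handing in.

```bash
python3 -c "
from station import bot
print(bot.hand_in())"
```

```text
the job is handed in; nothing more can be done
None
```

I spun the carousel at about one turn in 8 s and it was still coasting at the end. The reader tracked the red cap 25 mm above it for over 5 s, then went back fully home in its dock, and I handed the job in at about 32 s.

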